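Unhook the bare-dial gauge housing from its rack and stand it for calibration

ROBOT

A 6-joint arm with a two-finger parallel gripper is mounted at the origin on the work surface. World frame = base frame: x ahead of the robot, y to its left, z up, the work surface at z = 0. Lengths are in m, angles in rad, forces in N, time in s.
With the tool pointing down it reaches from about 0.35 to 0.85 m from the base axis. Payload 8.1 kg.
Tool frame: the origin (TCP) lies on the centre line of the jaws, within the pads' length; the fingertips stand 11 mm ahead of it and the grasp point (between the pads) lies 8 mm behind it; y points along the fingers, z is the direction in which the jaws open and shut, and the axes are right-handed (so a half turn about y gives the same grasp; the last joint's range is limited). The gripper opens to 85 mm and grips with 20 to 120 N. Pads are 22 mm wide; open, the fingers measure 114 mm over their backs; the gripper's body (76 mm by 85 mm) begins 54 mm behind the grasp point. The pads swing forward as they close: fully open they stand 13 mm farther back than shut.
Start: joints at [1.077, 0.13, 1.488, -0, 1.523, -0.085], TCP at [0.238, 0.551, 0.242] pointing down, gripper open.
Joint ranges: [-2.96, 2.96], [-0.89, 2.26], [0.02, 2.5], [-1.34, 4.48], [0, 2.73], [-2.66, 2.66]. Speed limits (rad/s): [2.39, 2.39, 2.79, 3.14, 3.14, 3.14].

INTERFACE

Orientations are given as [roll, pitch, yaw] about the fixed x, y, z axes, in that order (R = Rz(yaw) Ry(pitch) Rx(roll)).
In Python, from cell import state, camera, sign_off, spot_in gives the robot as it stands. The module is installed in compiled form; this text tells all that it offers.
- The arm moves only by the tool carry_out, never from a script. Its arguments are lists of equal length, an entry for each row: "slide": the shift along the tool's x, y, z in mm, a list of three; "rot": the turn, a rotation vector about the tool's x, y, z in degrees, a list of three. In form: {"slide": [[tx, ty, tz], ...], "rot": [[rx, ry, rz], ...]}. A call has 1 to 8 rows; each row shifts and turns the commanded pose from where the row before left it, along the tool's axes as they then stand; what a row does not reach is not made up. A row lasts 1/8 s, in which the tool goes at most 62.5 mm and 10.7 degrees, less where a joint would pass 70% of its speed; a pose out of reach is approached as far as the arm can. A call is refused whole if a number of a shift passes 62.5 or a number of a turn 10.7, either way. A call with a gripper value outside its range is refused whole. "grip" is the finger opening in mm, from 0 to 85.4, set as the call begins (left out, the last holds). The fingers move at their own pace and stop on an object; "squeeze" is the grip in N (left out, the last holds). Time passes only in rows, so rows that do not move let the fingers close. It gives the time, the measured TCP pose, the force and the opening at its end, in the units of the state.
- state(): the state, without advancing time (a new reading comes with each control period).
- camera(name): name is "side" or "top" or "wrist"; returns a dict with "color" (400x640x3 uint8, red, green, blue), "mtx" (3x3 intrinsics, pixels), "k1" (the pictures are not rectified: a ray, as slopes to the right and down, at radius r is drawn at 1 + k1 r^2 times it, then the intrinsics apply), "extrinsics" (4x4, takes a point from camera to world coordinates); the wrist camera has in their place "mount" (4x4, takes a point from camera to tool coordinates, whose origin is the TCP and whose axes are the tool frame's). Camera axes: x right, y down, z forward; pixel columns grow to the right and rows downward; lengths in m; the calibration is good to about 2 mm. A picture is of the moment at which its call begins: read the wrist's pose just before it. There is no depth.
- sign_off(): hands the job in, once; it reports no verdict.
Trained networks look in a picture, given as the dict that the camera call returned (one of the last four; its "shot" number tells which), for a name from the list of things; names that differ only in an ending like _2 or _b are one class to them, and where a whole thing is asked for, a point or a joint stands for the part that bears it (a point fixed in the world has none). Each returns a list of dicts, best first, with "confidence" (0 to 1); they miss things now and then, are a little off and sometimes report something else, mostly with a low value. They report only what shows in the picture. A call takes as long as a camera call.
- spot_in(picture, target): "rect" ([left, top, width, height] in pixels, round what is visible of it).
The state is a dict: "clock": time; "q": joint angles; "dq": joint speeds; "joint_efforts": joint torques, N m; "tcp_pos": TCP position; "eef_rot": TCP orientation; "force": force on the tool from outside, world axes, zero at the start; "torque": the same for the moment, N m; "width": finger opening in m.
Only numpy, scipy, OpenCV 4.12 (cv2) and the standard library are available. Lean on these libraries where they do the work, as an engineer would, in place of code of your own. Each camera call takes 0.05 s, during which the arm holds its last target.

TASK

One of the four wall gauge housings in the wooden rack has no bezel ring on its dial: take it out and stand it in the grey calibration stand, dial outward, squarely down on the ledge and leaning on the stand's back. Its hook hangs behind the lower edge of a window in a steel plate clamped at a different height in every slot: lift gently until you feel the hook meet the top of the window, ease off a hair, tilt the housing upright in its slot so that the hook swings out, and only then lift it clear. Do not wrench the hook or bang the housing down, and leave the other housings and the things on the desk where they are.

Things in the scene. Friction and masses are not known exactly. Their poses are not given: they have to be found in the camera images.
- open_center (a point): Centre of the housing to take out (mid-thickness, 77.5 mm above its underside): cream case 130 wide (its x) x 38 thick (y) x 155 tall (z), 0.35 to 0.6 kg, bare white dial on the front (-y), 21 to 103 mm above the underside, no bezel ring. Grip it above the dial, across the thickness, at the middle of the top. In its slot it leans back 15 degrees, top to rack +y. Brass stub on +x side.
- open_hook: Middle of the steel hook on its back, same axes: 59.5 mm above the underside, 24 mm behind mid-thickness. Hook 28 mm wide: arm 4 mm thick, its top 77 mm above the underside, going from the back face (19 mm behind mid-thickness) to 28 mm, then a leg 3 mm thick down to 42 mm above the underside (35 mm tall in all).
- rack: Wooden rack, fixed, base 150 (x) x 490 (y) x 12 mm; origin under the base's centre, z up. Four slots 115 mm apart along y, all alike, leaning 15 degrees with the top towards +y, open to -y. The housing to take may be in any of them. 'Slot axes' below are those of a seated housing: z up the lean, -y out to the front.
- slot_0 (a point): Slot at rack y = +172.5 mm: where the centre of a seated housing's underside lies (within 4 mm along x), rack axes. Every slot: seat under the housing; two wooden lip blocks 34 mm tall (along the lean), 7 mm in front of its front face, 44 to 68 mm either side of the middle, so that it cannot be drawn straight out; two posts 43 to 61 mm either side, behind the plate.
- slot_1 (a point): Same point, slot at rack y = +57.5 mm. Every slot: a steel plate 3 mm thick touches the housing's back, never higher than 115.5 mm above the seat, with a window 44 mm wide, 37.5 mm tall (2.5 mm more than the hook). The window's lower edge is the retaining lip; it stands 10 to 30 mm above the foot of the hook, different in each slot and not measured.
- slot_2 (a point): Same point, slot at rack y = -57.5 mm. Every slot: lifting along the lean, the hook's arm meets the window's top after 12.5 to 32.5 mm (stiff stop; feel for it, weight is taken earlier); more than 2.5 mm below that stop the leg is still caught. Rack and plate are rigid; over 25 N on the hook, or 80 N between case and rack, counts as wrenching.
- slot_3 (a point): Same point, slot at rack y = -172.5 mm. Every slot: from 1 to 1.5 mm below the stop, tilting the top 18 degrees forward (just past upright) about the hook while drawing the hook 17 to 18 mm out along slot -y frees it, the underside staying behind the lip blocks and off the seat. Then 45 mm up along the lean (over the lip blocks), then straight up; the other housings' tops are 0.19 m high.
- stand: Grey steel calibration stand, fixed, base 150 (x) x 120 (y) x 5 mm; z up. Its back leans 15 degrees, top towards +y, open to -y, like the slots. Origin under the middle of the seat. Housing seated on the ledge, back on the uprights: its centre is at (0, 23.9, 101.8) mm and its hook point at (0, 42.5, 78.2) mm in these axes. More than 40 N on it counts as banging.
- stand_seat (a point): Middle of the stand's ledge, 28 mm above the stand's origin, stand axes. In axes leaning with the stand: ledge 140 mm long at height 0; lip blocks 22 mm tall, inner face at y = -23 mm, 38 to 66 mm either side of the middle; two uprights, front face at y = +23 mm, 40 to 60 mm either side, 94 mm tall, open between them for the hook: 46 mm of room for the 38 mm case.
- housing_a: bystander, leave in place: one of the other three cream housings, same case and hook but with an 8 mm thick, 90 mm wide aluminium bezel ring on the dial; origin at the centre of its underside, axes as for the bare-dial housing; stands hooked in a slot of its own
- housing_b: bystander, leave in place: one of the other three cream housings, same case and hook but with an 8 mm thick, 90 mm wide aluminium bezel ring on the dial; origin at the centre of its underside, axes as for the bare-dial housing; stands hooked in a slot of its own
- housing_c: bystander, leave in place: one of the other three cream housings, same case and hook but with an 8 mm thick, 90 mm wide aluminium bezel ring on the dial; origin at the centre of its underside, axes as for the bare-dial housing; stands hooked in a slot of its own
- reference_gauge: bystander, leave in place: chrome reference gauge, 100 mm across, 155 mm tall, on a brass stem and round steel foot; origin under the foot
- bezel_1: bystander, leave in place: loose aluminium dial bezel, ring 90 mm across, 8 mm high, lying flat; origin under its centre
- bezel_2: bystander, leave in place: loose aluminium dial bezel, ring 90 mm across, 8 mm high, lying flat; origin under its centre
- vial: bystander, leave in place: amber glass vial, 28 mm across, 62 mm tall; origin under its centre
- hex_holder: bystander, leave in place: steel hex key holder, block 90 x 30 x 26 mm with keys up to 78 mm high; origin under its centre
- screwdriver: bystander, leave in place: screwdriver, 150 mm long, lying along its x; origin under it
- screw_tray: bystander, leave in place: low steel tray 110 x 80 x 18 mm with screws; origin under its centre

How it is judged:
By the outcome, as a careful person would: the job done as asked, in the order asked, and still so for the second after the job is handed in, with the robot touching nothing.
It also fails if it takes over 67 s, if anything falls off the work surface, if the arm or the gripper's body presses on something with over 40 N, if the wrist force passes 120 N, or if a joint passes its speed limit or range.

## Working session

There is one attempt and no reset: what is moved stays moved. The work goes in short steps, Python scripts to look and compute and a tool call to move; the robot and the scene stay as the last step left them, time stands still between calls to the robot, and variables do not carry over. Pictures are saved under pics/ and viewed, and the job is handed in when it is done.

Besides the shell and the picture viewer there is one more tool, called after "Emit:" as name(argument=value, ...) on one line, values as JSON. carry_out: Moves the arm, as the interface text tells. Its arguments: {"type":"object","properties":{"slide":{"type":"array"},"rot":{"type":"array"},"grip":{"type":"number"},"squeeze":{"type":"number"}},"required":["slide","rot"]}

```bash
mkdir -p pics
python3 - <<'E'
from cell import state, camera, spot_in
import cv2,json,pickle
s=state();print(s)
for n in("side","top","wrist"):
    p=camera(n);cv2.imwrite(f"pics/{n}0.png",p["color"][:,:,::-1]);pickle.dump(p,open(f"{n}0.pkl","wb"))
    print(n,{k:(v.tolist() if hasattr(v,'tolist') else v) for k,v in p.items() if k!="color"})
    if n!='wrist':
        for t in("open_center","rack","stand","housing_a","open_hook","reference_gauge"):
            print(t,[(d["rect"],round(d["confidence"],2)) for d in spot_in(p,t)])
E
```

```text
{'clock': 0.0, 'q': array([ 1.07658665e+00,  1.31137392e-01,  1.48928885e+00, -6.33024474e-06,
        1.52301362e+00, -8.54136139e-02]), 'dq': array([-0.0002384 ,  0.00145328, -0.00034958,  0.00072974,  0.0004308 ,
        0.00043526]), 'joint_efforts': array([ 1.38002000e-03, -5.69413626e+01, -5.00543368e+01,  2.33426563e-04,
        1.53182633e-02,  2.25041191e-05]), 'tcp_pos': array([0.23823662, 0.55009083, 0.24125337]), 'eef_rot': array([-1.57263733e+00,  1.51284887e-04, -4.08795894e-01]), 'force': array([-0.49399879,  0.01738804, -0.41281397]), 'torque': array([0.01321257, 0.00011668, 0.02576065]), 'width': 0.08557227780059247}
side {'mtx': [[406.8357785523609, 0.0, 315.60662159760034], [0.0, 406.8357785523609, 204.5281507675597], [0.0, 0.0, 1.0]], 'k1': -0.04486105535292489, 'extrinsics': [[-0.632242275656841, 0.5088898271644526, -0.5842095931091792, 1.1542819646141749], [0.7747571121704252, 0.41973897739329435, -0.47283253694957883, 0.4518332727514575], [0.004595869188998526, -0.7515652564251258, -0.6596427391558498, 0.7201357157157493], [0.0, 0.0, 0.0, 1.0]], 'shot': 1}
open
[... 1039 characters left out ...]
 192.0, 53.6, 58.0], 0.93), ([249.1, 197.2, 42.4, 56.8], 0.77), ([148.2, 187.7, 52.4, 53.1], 0.6), ([401.2, 261.8, 31.7, 46.3], 0.32)]
open_hook [([347.2, 128.0, 33.9, 31.9], 0.54)]
reference_gauge [([415.9, 132.4, 45.6, 35.0], 0.93)]
wrist {'mtx': [[291.51404148066763, 0.0, 319.1985213344219], [0.0, 291.51404148066763, 205.5620101213647], [0.0, 0.0, 1.0]], 'k1': -0.002211629448215154, 'mount': [[-0.0006286647750691205, 0.956124803948348, 0.29295898015819755, -0.07486431935216208], [-0.0007119960037095595, -0.29295939176177244, 0.9561246194091334, -0.13161561202178534], [0.9999995489210426, 0.0003924962456753786, 0.0008649302895850944, 0.000750004776441271], [0.0, 0.0, 0.0, 1.0]], 'shot': 3}
```

View pics/side0.png

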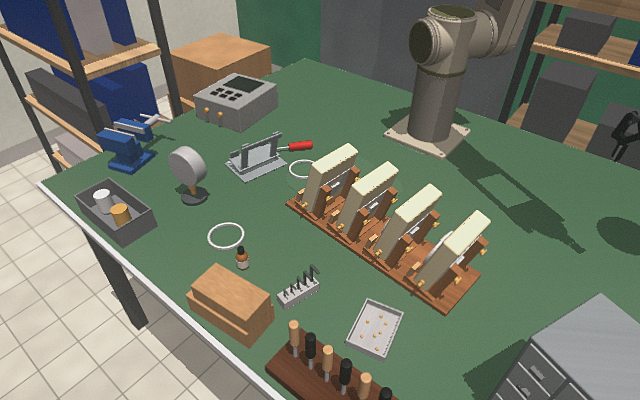

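View pics/top0.png

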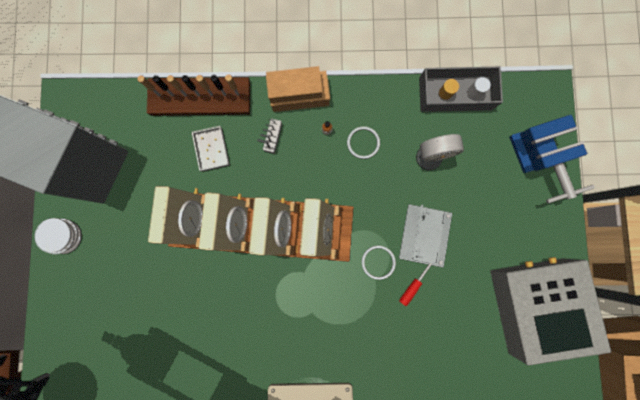

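View pics/wrist0.png

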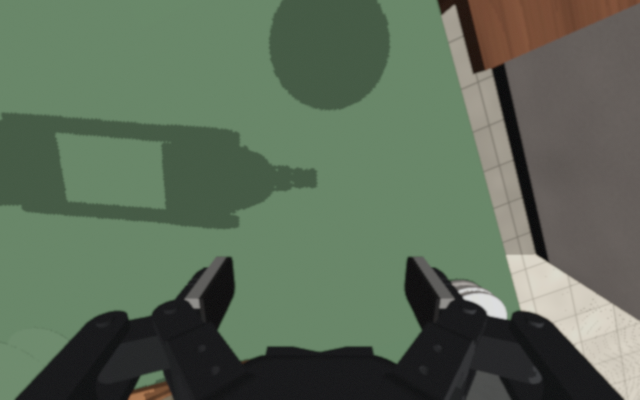

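Run:
```python
import pickle,cv2,numpy as np
a=pickle.load(open('top0.pkl','rb'))['color'][:,:,::-1]
b=pickle.load(open('side0.pkl','rb'))['color'][:,:,::-1]
c=cv2.resize(a[180:275,140:460],None,fx=2.5,fy=2.5,interpolation=cv2.INTER_CUBIC)
d=cv2.resize(b[125:320,220:500],None,fx=2.85,fy=2.85,interpolation=cv2.INTER_CUBIC)
cv2.imwrite('pics/topz.png',c);cv2.imwrite('pics/sidez.png',d)
```

```text
(no output)
```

View pics/topz.png

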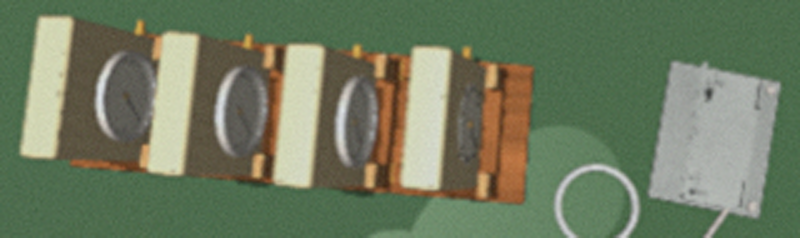

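View pics/sidez.png

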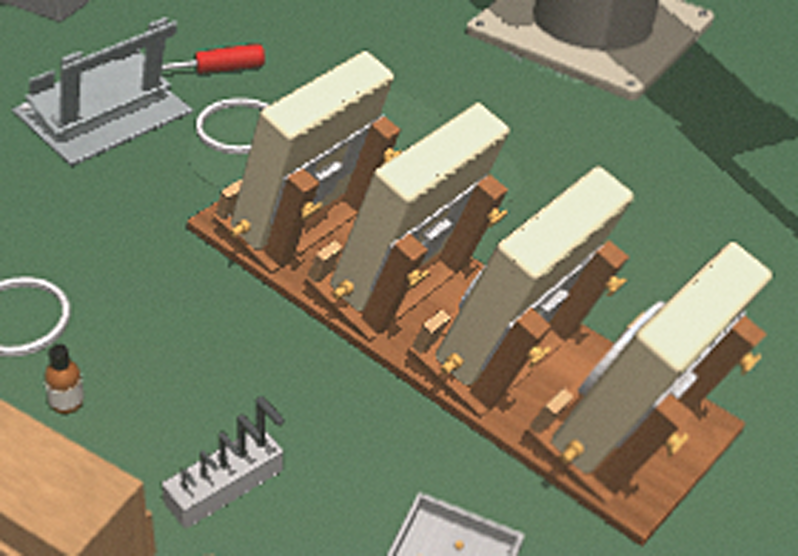

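```bash
cat > h.py <<'E'
import numpy as np,cv2,pickle
from scipy.spatial.transform import Rotation as R
from scipy.optimize import least_squares
def load(f): return pickle.load(open(f,'rb'))
def ext(p):
    return np.array(p['extrinsics']) if 'extrinsics' in p else p['T_tool']@np.array(p['mount'])
def proj(p,X):
    E=ext(p);X=np.atleast_2d(X);c=(X-E[:3,3])@E[:3,:3]
    s=c[:,:2]/c[:,2:3];r2=(s**2).sum(1,keepdims=True);s=s*(1+p['k1']*r2)
    M=np.array(p['mtx']);return s*[M[0,0],M[1,1]]+M[:2,2]
def ray(p,uv):
    M=np.array(p['mtx']);d=(np.array(uv,float)-M[:2,2])/[M[0,0],M[1,1]];s=d.copy()
    for _ in range(10): s=d/(1+p['k1']*(s@s))
    E=ext(p);v=E[:3,:3]@np.array([s[0],s[1],1]);return E[:3,3],v/np.linalg.norm(v)
def atz(p,uv,z):
    o,v=ray(p,uv);return o+v*(z-o[2])/v[2]
def toolT(s):
    T=np.eye(4);T[:3,:3]=R.from_euler('xyz',s['eef_rot']).as_matrix();T[:3,3]=s['tcp_pos'];return T
def rackT(x,y,yaw):
    T=np.eye(4);T[:3,:3]=R.from_euler('z',yaw).as_matrix();T[:3,3]=[x,y,0];return T
LEAN=R.from_euler('x',-15,degrees=True).as_matrix() # top to +y
def tf(T,X): return np.atleast_2d(X)@T[:3,:3].T+T[:3,3]
def housing(T,yslot,z0,dx,P): # P in housing axes (origin underside centre), m
    return tf(T,np.atleast_2d(P)@LEAN.T+[dx,yslot,z0])
def box(x0,x1,y0,y1,z0,z1):
    return np.array([[x,y,z] for x in(x0,x1) for y in(y0,y1) for z in(z0,z1)])
EDG=[(0,1),(2,3),(4,5),(6,7),(0,2),(1,3),(4,6),(5,7),(0,4),(1,5),(2,6),(3,7)]
def wire(img,p,X,col,sc=1,off=(0,0)):
    q=(proj(p,X)-off)*sc
    for a,b in EDG: cv2.line(img,tuple(int(round(v)) for v in q[a]),tuple(int(round(v)) for v in q[b]),col,1,cv2.LINE_AA)
E
python3 - <<'E'
from h import *
t=load('top0.pkl')
q=lambda u,v:(140+u/2.5,180+v/2.5)
for n,uv,z in [('rack R top',q(534,66),.012),('rack R bot',q(524,203),.012),('h3 top TL',q(412,46),.19),('h3 top BL',q(402,188),.19),('TR',q(449,48),.185),('BR',q(440,189),.185),
 ('stand',q(671,60),.005),('stand',q(780,85),.005),('stand',q(757,216),.005),('stand',q(650,197),.005)]:
    print(n,atz(t,uv,z).round(4))
E
```

```text
rack R top [ 0.5696 -0.1268  0.012 ]
rack R bot [ 0.4223 -0.1122  0.012 ]
h3 top TL [ 0.5727 -0.0007  0.19  ]
h3 top BL [0.447  0.0096 0.19  ]
TR [ 0.5709 -0.0338  0.185 ]
BR [ 0.4454 -0.0238  0.185 ]
stand [ 0.5745 -0.2776  0.005 ]
stand [ 0.5452 -0.3947  0.005 ]
stand [ 0.4047 -0.3623  0.005 ]
stand [ 0.4264 -0.2487  0.005 ]
```

```bash
cat >> h.py <<'E'
from scipy.spatial.transform import Slerp
def goalT(pos,roll,yaw,pitch=0):
    T=np.eye(4);T[:3,:3]=R.from_euler('xyz',[roll,pitch,yaw],degrees=True).as_matrix();T[:3,3]=pos;return T
def plan(T0,goals,vmax=60,wmax=9.5,nd=0):
    """goals: list of (T, vmax mm/row); prints rows"""
    T=T0.copy();S=[];Q=[]
    for g in goals:
        G,v=(g if isinstance(g,tuple) else (g,vmax))
        d=np.linalg.norm(G[:3,3]-T[:3,3])*1e3;rel=R.from_matrix(T[:3,:3].T@G[:3,:3]);a=np.degrees(rel.magnitude())
        n=int(max(np.ceil(d/v),np.ceil(a/wmax),1))
        A=T.copy();rv=rel.as_rotvec()
        for k in range(1,n+1):
            p=A[:3,3]+(G[:3,3]-A[:3,3])*k/n
            Rk=A[:3,:3]@R.from_rotvec(rv*k/n).as_matrix()
            s=np.round(T[:3,:3].T@(p-T[:3,3])*1e3,1);r=np.round(R.from_matrix(T[:3,:3].T@Rk).as_rotvec(degrees=True),1)
            T[:3,3]+=T[:3,:3]@s/1e3;T[:3,:3]=T[:3,:3]@R.from_rotvec(r,degrees=True).as_matrix()
            S.append(s.tolist());Q.append(r.tolist())
        S.append('|')
    print('slide',S);print('rot',Q,len(Q))
    return T
E
python3 - <<'E'
from h import *
from cell import state
T=toolT(state())
plan(T,[goalT([.30,.45,.36],-90,-20),goalT([.41,.1,.42],-90,-8),goalT([.44,-.16,.40],-90,-5.6)])
E
```

```text
slide [[32.1, -39.2, -22.6], [31.8, -39.3, -23.2], [31.2, -39.2, -23.9], '|', [31.9, -8.6, -41.6], [30.6, -8.5, -42.5], [29.4, -8.6, -43.5], [27.9, -8.6, -44.3], [26.7, -8.5, -45.1], [25.3, -8.6, -45.9], [23.9, -8.6, -46.6], '|', [13.2, 4.0, -50.7], [12.7, 4.0, -50.7], [12.4, 4.0, -50.9], [11.8, 4.0, -51.0], [11.5, 4.0, -51.1], '|']
rot [[-0.0, -1.1, 0.0], [-0.0, -1.2, 0.0], [-0.0, -1.1, 0.0], [-0.0, -1.7, 0.0], [-0.0, -1.7, 0.0], [-0.0, -1.8, 0.0], [-0.0, -1.7, 0.0], [-0.0, -1.7, 0.0], [-0.0, -1.7, 0.0], [-0.0, -1.7, 0.0], [-0.0, -0.5, 0.0], [-0.0, -0.5, 0.0], [-0.0, -0.5, 0.0], [-0.0, -0.4, 0.0], [-0.0, -0.5, 0.0]] 15
```

Emit:
carry_out(slide=[[32,-39,-23],[32,-39,-23],[31,-39,-24],[32,-8.6,-42],[31,-8.5,-42],[29,-8.6,-43],[28,-8.6,-44],[27,-8.5,-45]], rot=[[0,-1.1,0],[0,-1.2,0],[0,-1.1,0],[0,-1.7,0],[0,-1.7,0],[0,-1.8,0],[0,-1.7,0],[0,-1.7,0]], grip=70)

```text
clock: 1.75
tcp_pos: [0.3793, 0.199, 0.4026]
eef_rot: [-1.57, -0.001, -0.198]
force: [1.1, -0.0, 0.1]
width: 0.0697
```

Emit:
carry_out(slide=[[25,-8.6,-46],[24,-8.6,-47],[13,4,-51],[13,4,-51],[12,4,-51],[12,4,-51],[12,4,-51],[0,0,0]], rot=[[0,-1.7,0],[0,-1.7,0],[0,-0.5,0],[0,-0.5,0],[0,-0.5,0],[0,-0.4,0],[0,-0.5,0],[0,0,0]])

```text
clock: 2.75
tcp_pos: [0.44, -0.1636, 0.3982]
eef_rot: [-1.571, 0.002, -0.103]
force: [-0.1, 0.1, 0.8]
width: 0.0698
```

```bash
cat >> h.py <<'E'
def snap(name,f):
    from cell import state,camera
    s=state();p=camera(name);
    if name=='wrist': p['T_tool']=toolT(s)
    pickle.dump(p,open(f+'.pkl','wb'));cv2.imwrite(f'pics/{f}.png',p['color'][:,:,::-1]);return p
E
python3 - <<'E'
from h import *
from cell import state
s=state();print(s['clock'],s['tcp_pos'],np.degrees(s['eef_rot']),s['q'])
snap('wrist','w1')
E
```

```text
2.75 [ 0.44000879 -0.16355735  0.39817374] [-90.00324821   0.11089064  -5.88718063] [-4.64614137e-01 -2.31026966e-01  1.55662539e+00 -7.61290922e-04
  1.81778416e+00 -1.93284530e+00]
```

View pics/w1.png

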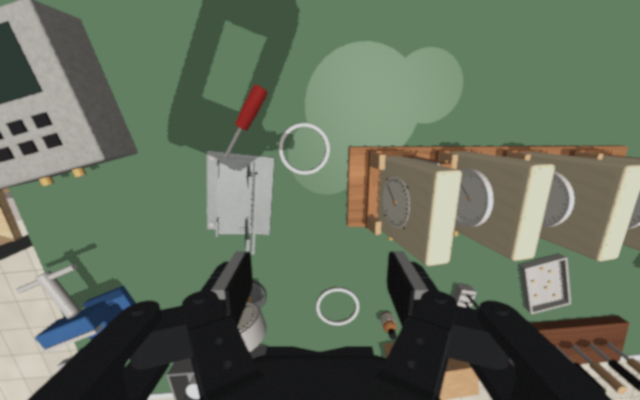

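```bash
cat >> h.py <<'E'
def zoom(p,x0,y0,w,h,sc,f,step=10):
    im=p['color'][:,:,::-1] if isinstance(p,dict) else p
    c=cv2.resize(im[y0:y0+h,x0:x0+w],None,fx=sc,fy=sc,interpolation=cv2.INTER_CUBIC)
    for x in range((x0//step+1)*step,x0+w,step):
        cv2.line(c,(int((x-x0)*sc),0),(int((x-x0)*sc),5),(0,0,255),1);cv2.putText(c,str(x),(int((x-x0)*sc)-10,16),0,.35,(0,0,255))
    for y in range((y0//step+1)*step,y0+h,step):
        cv2.line(c,(0,int((y-y0)*sc)),(5,int((y-y0)*sc)),(0,0,255),1);cv2.putText(c,str(y),(6,int((y-y0)*sc)+4),0,.35,(0,0,255))
    cv2.imwrite(f'pics/{f}.png',c)
E
python3 - <<'E'
from h import *
p=load('w1.pkl');zoom(p,340,140,130,130,6*.75,'w1a');zoom(p,195,140,90,120,4.9,'w1b')
E
```

```text
(no output)
```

View pics/w1a.png

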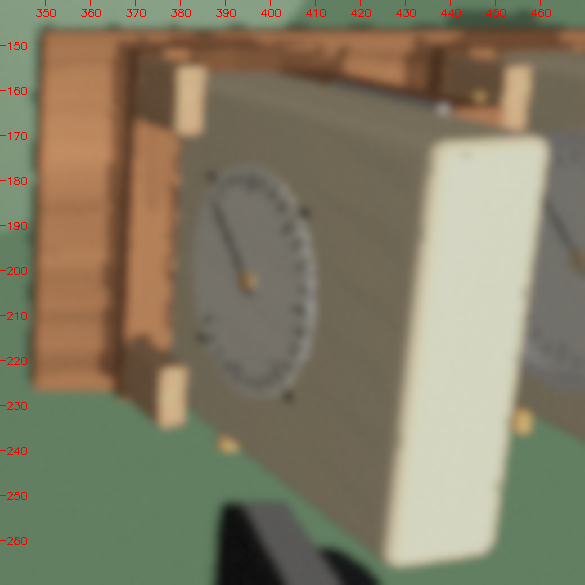

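View pics/w1b.png

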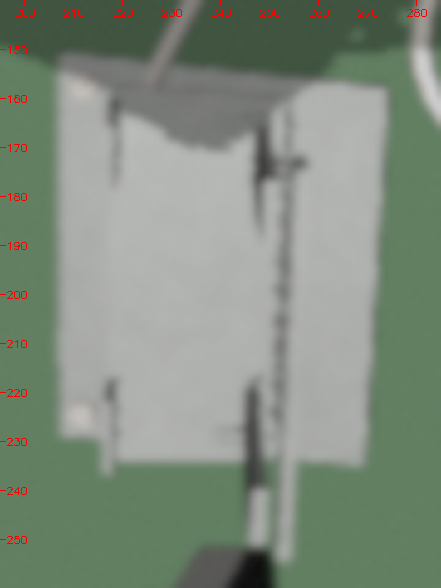

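Run:
```python
from h import *
from cell import state
T=toolT(state())
plan(T,[goalT([.41,-.30,.31],-90,-12)])
```

```text
slide [[-5.3, 29.6, -46.8], [-3.6, 29.5, -47.1], [-2.0, 29.6, -47.1], '|']
rot [[-0.0, 2.1, -0.0], [-0.0, 2.0, -0.0], [-0.0, 2.1, -0.1]] 3
```

Emit:
carry_out(slide=[[-5,29.5,-47],[-4,29.5,-47],[-2,29.5,-47],[0,0,0],[0,0,0]], rot=[[0,2.1,0],[0,2,0],[0,2.1,0],[0,0,0],[0,0,0]])

```text
clock: 3.42
tcp_pos: [0.4112, -0.2979, 0.3115]
eef_rot: [-1.57, -0.001, -0.206]
force: [-0.4, -0.1, 0.5]
width: 0.0701
```

Run:
```python
from h import *
from cell import state
snap('wrist','w2');T=toolT(state());print(T[:3,3])
plan(T,[goalT([.455,-.03,.34],-90,-5.6)])
```

```text
[ 0.41159921 -0.29783025  0.31207379]
slide [[-2.4, -5.6, 54.2], [-1.2, -5.6, 54.3], [-0.0, -5.6, 54.2], [1.1, -5.6, 54.3], [2.2, -5.7, 54.2], '|']
rot [[0.0, -1.2, 0.0], [0.0, -1.3, 0.0], [0.0, -1.2, 0.1], [0.0, -1.2, -0.0], [0.0, -1.2, -0.0]] 5
```

View pics/w2.png

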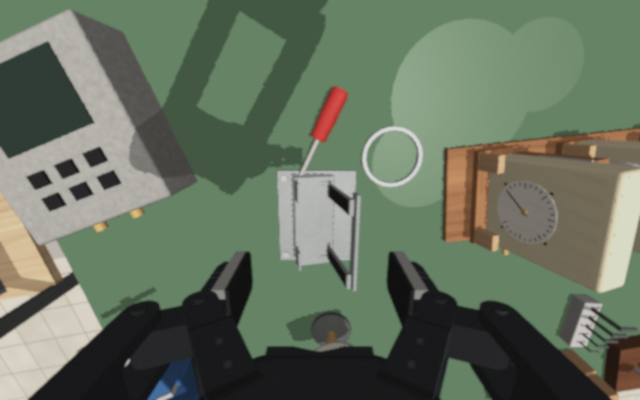

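Emit:
carry_out(slide=[[-2,-5.5,54],[-1,-5.5,54],[0,-5.5,54],[1,-5.5,54],[2,-5.5,54],[0,0,0],[0,0,0]], rot=[[0,-1.2,0],[0,-1.3,0],[0,-1.2,0],[0,-1.2,0],[0,-1.2,0],[0,0,0],[0,0,0]])

```text
clock: 4.35
tcp_pos: [0.4548, -0.0316, 0.3393]
eef_rot: [-1.571, -0.002, -0.097]
force: [-0.5, -0.4, 0.6]
width: 0.07
```

Run:
```python
from h import *
p=snap('wrist','w3');print(p['T_tool'])
zoom(load('w2.pkl'),270,160,100,140,4.2,'w2b')
```

```text
[[ 9.95268075e-01  1.74009868e-03  9.71515903e-02  4.54800803e-01]
 [-9.71505565e-02 -6.69278346e-04  9.95269472e-01 -3.15535064e-02]
 [ 1.79688855e-03 -9.99998262e-01 -4.97059816e-04  3.39301947e-01]
 [ 0.00000000e+00  0.00000000e+00  0.00000000e+00  1.00000000e+00]]
```

View pics/w3.png

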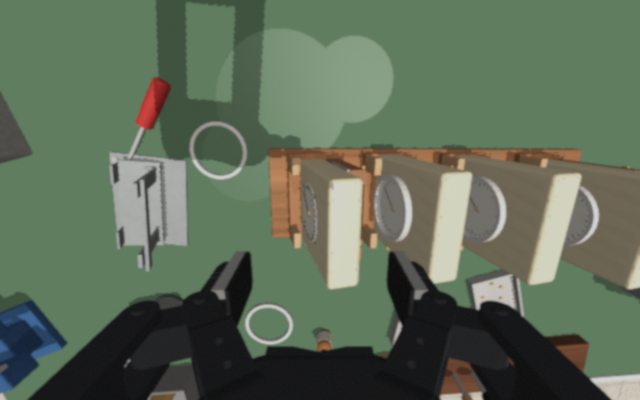

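View pics/w2b.png

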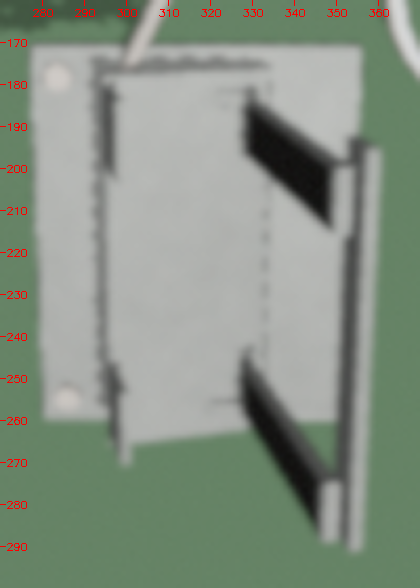

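Run:
```python
from h import *
p=load('w3.pkl')
zoom(p,100,140,100,140,4.2,'w3b');zoom(p,260,140,125,150,4,'w3a')
```

```text
(no output)
```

View pics/w3a.png

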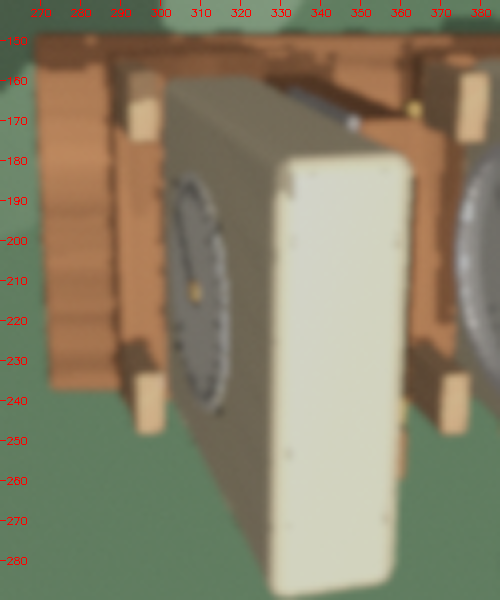

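View pics/w3b.png

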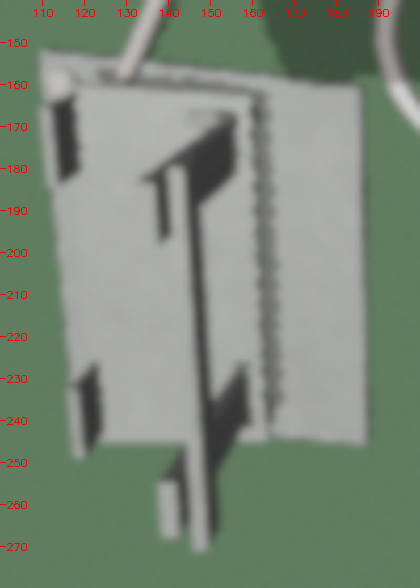

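```bash
cat > fit.py <<'E'
from h import *
w1,w2,w3,top,side=[load(f+'.pkl') for f in('w1','w2','w3','top0','side0')]
H=lambda x,y,z:('h',np.array([x,y,z])/1e3); L=lambda x,y,z:('l',np.array([x,y,z])/1e3); B=lambda x,y,z:('b',np.array([x,y,z])/1e3)
obs=[(w3,H(-65,-19,155),(328.8,179.5)),(w3,H(-65,19,155),(362.2,178.3)),(w3,H(65,-19,155),(327.5,289.2)),(w3,H(65,19,155),(358,285.3)),
(w1,H(-65,-19,155),(436.3,171.8)),(w1,H(-65,19,155),(462.2,170.2)),(w1,H(65,-19,155),(426.2,266.5)),(w1,H(65,19,155),(449.8,263)),
(w3,L(-68,-26,34),(299.5,158)),(w3,L(-44,-26,34),(299.5,175)),(w3,L(44,-26,34),(300.5,233.5)),(w3,L(68,-26,34),(300.7,248)),
(w1,L(-68,-26,34),(385.5,154.5)),(w1,L(-44,-26,34),(385.,170)),(w1,L(44,-26,34),(381.7,221)),(w1,L(68,-26,34),(381,234)),
(w3,B(-75,-245,12),(269.5,149)),(w3,B(75,-245,12),(271.8,237)),(w1,B(-75,-245,12),(349,146.5)),(w1,B(75,-245,12),(347,226.5))]
def pred(v,k,P):
    T=rackT(v[0],v[1],v[2])
    if k=='h': return housing(T,-.1725,v[3],v[4],P)
    if k=='l': return housing(T,-.1725,v[3],0,P)
    return tf(T,P)
def res(v): return np.concatenate([(proj(p,pred(v,*o))[0]-(np.array(uv)-.5)) for p,o,uv in obs])
r=least_squares(res,[.52,.124,-.1,.035,0],loss='soft_l1');print('rack',r.x.round(4),np.degrees(r.x[2]));print(r.fun.reshape(-1,2).round(1).tolist())
# top only check of housing from side/top
U=lambda x,y,z:('u',np.array([x,y,z])/1e3)
so=[(w2,U(-60,23,94),(349,199)),(w2,U(-40,23,94),(349,215)),(w2,U(40,23,94),(347,274)),(w2,U(60,23,94),(346,289)),
(w3,U(40,23,94),(137.7,254.3)),(w3,U(60,23,94),(138.7,268)),
(w2,B(-75,0,5),(277,170.8)),(w2,B(-75,120,5),(356,171)),(w2,B(75,0,5),(281,259.7)),
(w3,B(-75,0,5),(110,151.5)),(w3,B(-75,120,5),(186.5,160)),(w3,B(75,120,5),(188,245.5)),
(w3,U(-66,-23,22),(113,163)),(w3,U(-38,-23,22),(115.5,183)),(w3,U(38,-23,22),(117.5,233)),(w3,U(66,-23,22),(120.,249))]
def ps(v,k,P):
    T=rackT(*v[:3])
    if k=='u': return housing(T,0,.028,0,P)
    return tf(T,P+[0,v[3],0])
def rs(v): return np.concatenate([(proj(p,ps(v,*o))[0]-(np.array(uv)-.5)) for p,o,uv in so])
q=least_squares(rs,[.49,-.32,-.2,-.06],loss='soft_l1');print('stand',q.x.round(4),np.degrees(q.x[2]));print(q.fun.reshape(-1,2).round(1).tolist())
pickle.dump((r.x,q.x),open('fit.pkl','wb'))
def overlay(p,f,reg,sc):
    x0,y0,w,h=reg
    c=cv2.resize(p['color'][y0:y0+h,x0:x0+w,::-1],None,fx=sc,fy=sc,interpolation=cv2.INTER_CUBIC)
    T=rackT(*r.x[:3]);o=(x0-.5,y0-.5)
    wire(c,p,tf(T,box(-.075,.075,-.245,.245,0,.012)),(255,0,0),sc,o)
    wire(c,p,housing(T,-.1725,r.x[3],r.x[4],box(-.065,.065,-.019,.019,0,.155)),(0,0,255),sc,o)
    for a in(-1,1): wire(c,p,housing(T,-.1725,r.x[3],0,box(a*.044,a*.068,-.026,-.034,0,.034)),(0,255,255),sc,o)
    T=rackT(*q.x[:3])
    wire(c,p,tf(T,box(-.075,.075,q.x[3],q.x[3]+.12,0,.005)),(255,0,0),sc,o)
    for a in(-1,1):
        wire(c,p,housing(T,0,.028,0,box(a*.04,a*.06,.023,.029,0,.094)),(0,0,255),sc,o)
        wire(c,p,housing(T,0,.028,0,box(a*.038,a*.066,-.029,-.023,0,.022)),(0,255,255),sc,o)
    cv2.imwrite(f'pics/{f}.png',c)
import sys
k=sys.argv[1] if len(sys.argv)>1 else 'o'
overlay(w3,k+'3',(95,130,300,170),2.6);overlay(w2,k+'2',(260,150,120,150),4);overlay(top,k+'t',(250,180,220,110),3.6);overlay(side,k+'s',(215,120,180,140),4.2)
E
python3 fit.py o
```

```text
rack [ 0.5196  0.1244 -0.0991  0.0227  0.0033] -5.677346705965113
[[0.6, 0.2], [1.6, -0.4], [0.5, 0.9], [0.7, 0.2], [0.2, -0.5], [0.6, -0.4], [-0.6, 0.2], [-0.2, 0.1], [0.1, 0.0], [0.4, -0.0], [0.4, -0.9], [0.5, -0.9], [-0.2, 0.1], [-0.6, -0.4], [-0.5, -0.1], [-0.6, -0.0], [-4.1, -0.0], [-1.7, 1.1], [-1.7, 0.7], [-1.7, 0.8]]
stand [ 0.4858 -0.3238 -0.2088 -0.0527] -11.965490769413144
[[0.8, 0.4], [0.3, 0.5], [0.2, 0.7], [0.7, -0.6], [-0.3, 0.0], [-0.2, -0.6], [0.6, -0.5], [0.8, -0.4], [0.0, -0.1], [-0.5, 0.1], [-0.7, 0.1], [-0.2, 0.1], [-1.4, 1.8], [-2.1, 0.9], [0.7, -1.0], [-0.2, -0.5]]
```

View pics/o3.png

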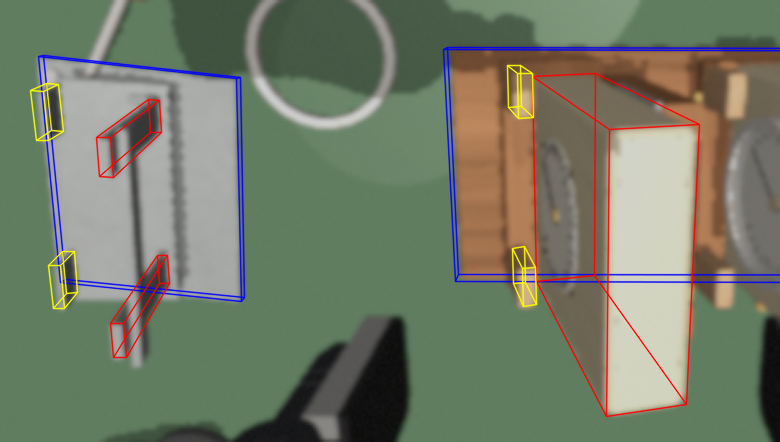

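View pics/os.png

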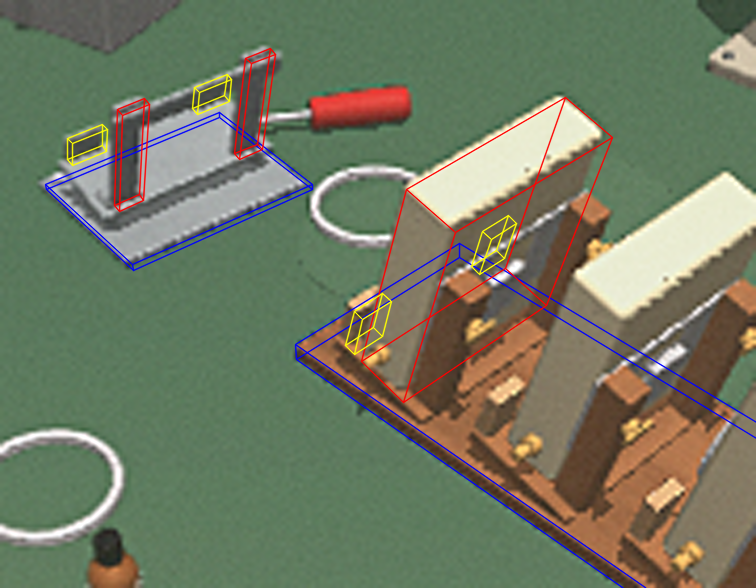

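View pics/o2.png

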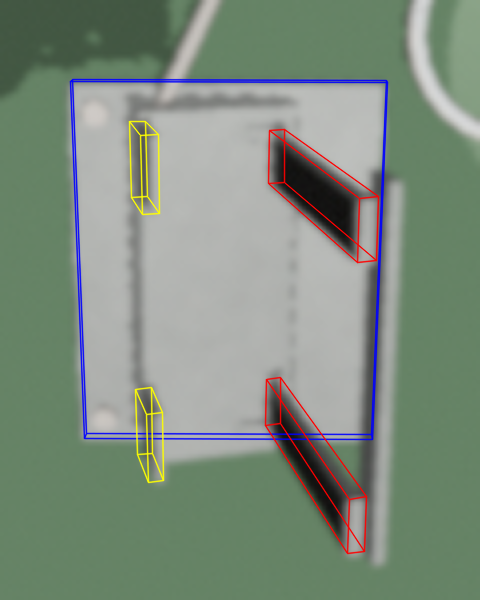

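View pics/ot.png

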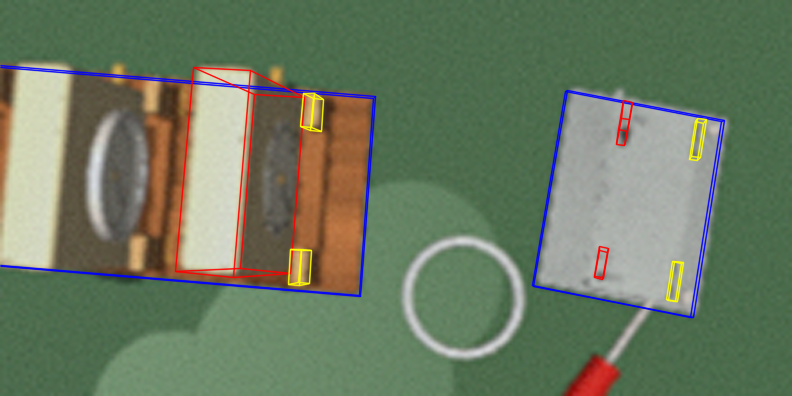

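```bash
cat > tri.py <<'E'
from h import *
w1,w3,top,side=[load(f+'.pkl') for f in('w1','w3','top0','side0')]
q=lambda u,v,o,s:(o[0]+u/s-.5+.0,o[1]+v/s-.5)
def tri(rs):
    A=np.zeros((3,3));b=np.zeros(3)
    for o,v in rs:
        M=np.eye(3)-np.outer(v,v);A+=M;b+=M@o
    X=np.linalg.solve(A,b);return X,[np.linalg.norm((np.eye(3)-np.outer(v,v))@(X-o))*1e3 for o,v in rs]
S=lambda u,v:q(u,v,(220,125),2.85)
C={'F-':[(w3,(328.3,179)),(w1,(435.8,171.3)),(side,S(364,51)),],
'B-':[(w3,(361.7,177.8)),(w1,(461.7,169.7)),(side,S(394,76))],
'F+':[(w3,(327,288.7)),(w1,(425.7,266)),(side,S(260,111))],
'B+':[(w3,(357.5,284.8)),(w1,(449.3,262.5)),(side,S(288,139))]}
for k,o in C.items():
    X,e=tri([ray(p,uv) for p,uv in o]);print(k,X.round(4),np.round(e,1)); 
    X,e=tri([ray(p,uv) for p,uv in o[:2]]);print('  wrist only',X.round(4))
(rx,qx)=load('fit.pkl');T=rackT(*rx[:3]);print(housing(T,-.1725,rx[3],rx[4],[[-.065,-.019,.155],[-.065,.019,.155],[.065,-.019,.155],[.065,.019,.155]]).round(4))
E
python3 tri.py
```

```text
F- [ 0.4441 -0.0211  0.1778] [1.5 1.2 2.5]
  wrist only [ 0.4433 -0.0201  0.1782]
B- [0.4478 0.014  0.1693] [1.4 1.6 2.9]
  wrist only [0.4467 0.0149 0.1705]
F+ [ 0.5715 -0.0331  0.1789] [0.9 1.  1.4]
  wrist only [ 0.5702 -0.0327  0.1802]
B+ [0.5758 0.0018 0.1698] [1.7 1.8 3.5]
  wrist only [0.5745 0.0031 0.1702]
[[ 0.4434 -0.0195  0.1773]
 [ 0.447   0.017   0.1675]
 [ 0.5727 -0.0324  0.1773]
 [ 0.5764  0.0041  0.1675]]
```

```bash
cat >> h.py <<'E'
YAW=-5.7
RZ=R.from_euler('z',YAW,degrees=True).as_matrix()
SZ=RZ@LEAN@[0,0,1];SY=RZ@LEAN@[0,1,0];SX=RZ@[1,0,0]
E
python3 - <<'E'
from h import *
from cell import state
T=toolT(state());G=np.array([.5093,-.0083,.1735])
pre=goalT(G-SZ*.023+SZ*.075,-105,YAW)
T=plan(T,[pre])
print(pre[:3,3])
E
```

```text
slide [[17.3, 38.4, 14.3], [17.2, 37.0, 17.6], [17.3, 35.4, 20.7], '|']
rot [[-5.0, 0.0, 0.0], [-5.0, 0.0, 0.0], [-5.0, 0.0, 0.1]] 3
[0.5106367  0.00509205 0.22372814]
```

Emit:
carry_out(slide=[[17.3,38,14.3],[17.3,37,17.5],[17.3,35.5,20.7],[0,0,0],[0,0,0],[0,0,0]], rot=[[-5,0,0],[-5,0,0],[-5,0,0],[0,0,0],[0,0,0],[0,0,0]], grip=62, squeeze=40)

```text
clock: 5.15
tcp_pos: [0.5114, 0.0038, 0.2257]
eef_rot: [-1.832, -0.004, -0.102]
force: [0.3, -0.7, -0.2]
width: 0.0616
```

Run:
```python
from h import *
from cell import state
s=state();print(s['tcp_pos'],np.degrees(s['eef_rot']),s['force'],s['torque'])
p=snap('wrist','w4');top=snap('top','top4')
c=p['color'][:,:,::-1].copy()
G=np.array([.5093,-.0083,.1735])
def corner(G):return np.array([G+a*.065*SX+b*.019*SY for a,b in((-1,-1),(-1,1),(1,1),(1,-1))])
q=proj(p,corner(G));print(q.round(1))
cv2.polylines(c,[np.round(q).astype(int)],True,(0,0,255),1,cv2.LINE_AA)
cv2.imwrite('pics/w4o.png',c)
```

```text
[0.51140159 0.00379542 0.22572549] [-104.9386693    -0.20932813   -5.84104049] [ 0.28298766 -0.69316739 -0.24765906] [ 0.09839436 -0.01158685 -0.04688213]
[[289.2 130.8]
 [350.9 130.6]
 [345.8 309.8]
 [295.  309.9]]
```

View pics/w4o.png

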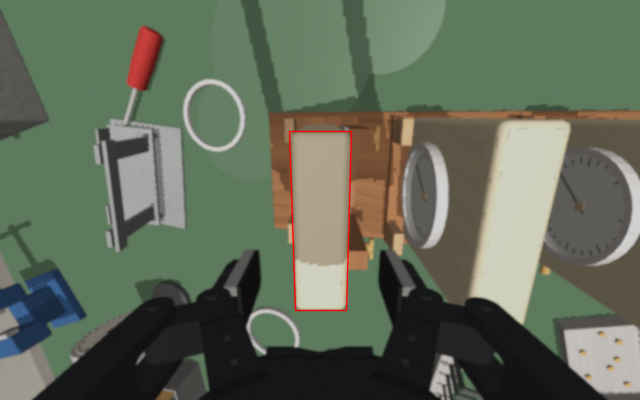

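View pics/w4.png

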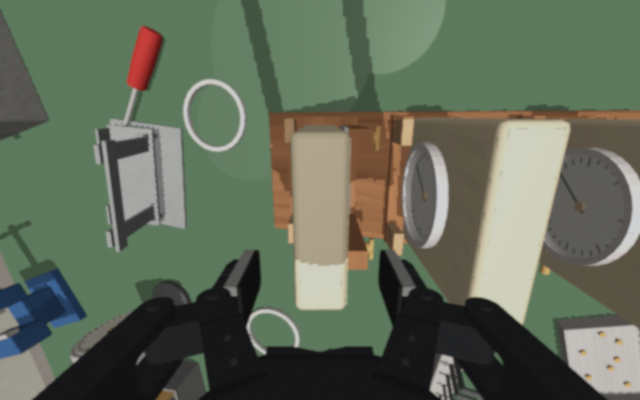

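Run:
```python
from h import *
from cell import state
for i in range(3):
    s=state();print(s['clock'],s['tcp_pos'],np.degrees(s['eef_rot']))
T=toolT(s);G=np.array([.5093,-.0080,.1738])
plan(T,[goalT(G-SZ*.023,-105,YAW)],vmax=26)
```

```text
5.25 [0.51126611 0.00403473 0.22543007] [-104.94619016   -0.19764342   -5.8253953 ]
5.25 [0.51126611 0.00403473 0.22543007] [-104.94619016   -0.19764342   -5.8253953 ]
5.25 [0.51126611 0.00403473 0.22543007] [-104.94619016   -0.19764342   -5.8253953 ]
slide [[-0.3, 25.3, 0.5], [-0.3, 25.4, 0.5], [-0.3, 25.3, 0.5], '|']
rot [[-0.0, -0.1, 0.1], [-0.0, -0.0, 0.0], [-0.1, -0.1, 0.1]] 3
```

Emit:
carry_out(slide=[[-0.3,25,0.6],[-0.3,25,0.6],[-0.3,20,0.4],[0,5,0],[0,0,0],[0,0,0]], rot=[[0,-0.1,0.1],[0,0,0.1],[0,0,0],[0,0,0],[0,0,0],[0,0,0]])

```text
clock: 6.0
tcp_pos: [0.5086, -0.0126, 0.1519]
eef_rot: [-1.832, 0.002, -0.099]
force: [-0.0, -0.2, 0.2]
width: 0.0619
```

Run:
```python
from h import *
from cell import state
s=state();print(s['tcp_pos'],np.degrees(s['eef_rot']),s['force'],s['torque'])
p=snap('wrist','w5');snap('side','s5')
zoom(load('s5.pkl'),270,100,130,120,5,'s5z')
zoom(p,220,100,200,210,2.8,'w5z')
```

```text
[ 0.50861237 -0.01264848  0.15192562] [-1.04981969e+02  9.15321210e-02 -5.68215542e+00] [-0.04880328 -0.24479545  0.21878808] [ 0.16999839 -0.01453429 -0.0577929 ]
```

View pics/w5z.png

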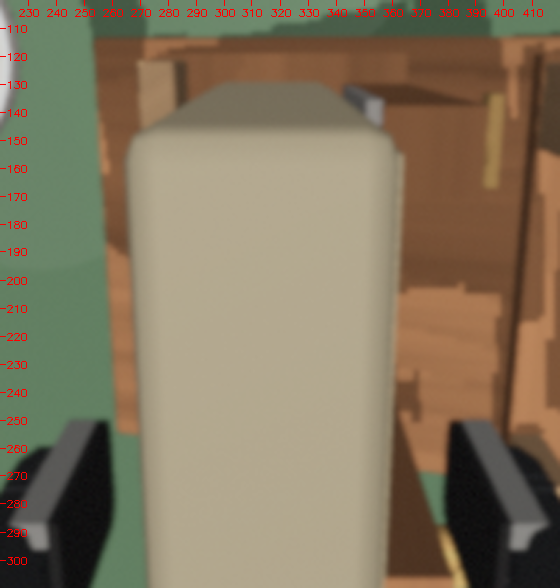

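View pics/s5z.png

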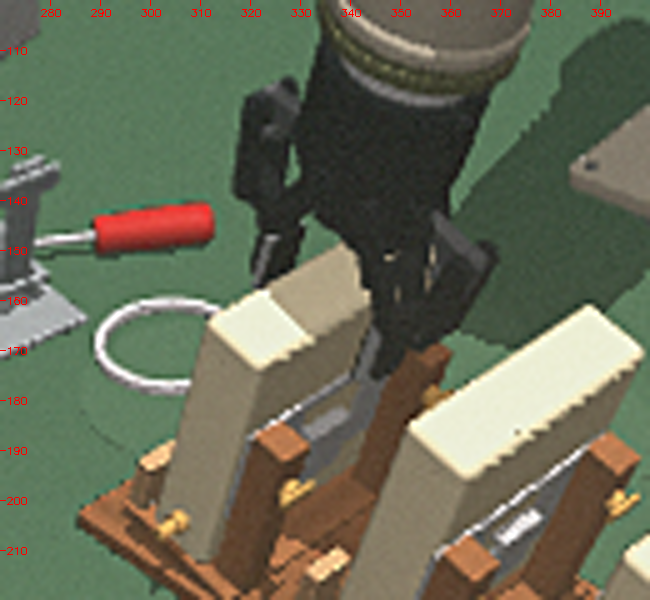

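Emit:
carry_out(slide=[[0,0,-2],[0,0,0],[0,0,0],[0,0,0],[0,0,0],[0,0,0]], rot=[[0,0,0],[0,0,0],[0,0,0],[0,0,0],[0,0,0],[0,0,0]], grip=20, squeeze=50)

```text
clock: 6.85
tcp_pos: [0.508, -0.015, 0.1517]
eef_rot: [-1.833, 0.003, -0.099]
force: [-0.2, -2.1, 5.3]
width: 0.0375
```

```bash
cat >> h.py <<'E'
def st():
    from cell import state
    s=state();T=toolT(s);f=s['force'];
    print(round(s['clock'],2),'tcp',s['tcp_pos'].round(4),'rpy',np.degrees(s['eef_rot']).round(2),'w',round(s['width']*1e3,1))
    print(' F slot xyz',np.round([f@SX,f@SY,f@SZ],2),'tau tool',(T[:3,:3].T@s['torque']).round(2))
    return s
E
python3 -c "
from h import *
st();p=snap('wrist','w6')
zoom(p,220,100,200,210,2.8,'w6z')"
```

```text
6.85 tcp [ 0.508  -0.015   0.1517] rpy [-105.04    0.16   -5.68] w 37.5
 F slot xyz [ 0.01 -3.37  4.58] tau tool [-0.62 -0.07  0.05]
```

View pics/w6z.png

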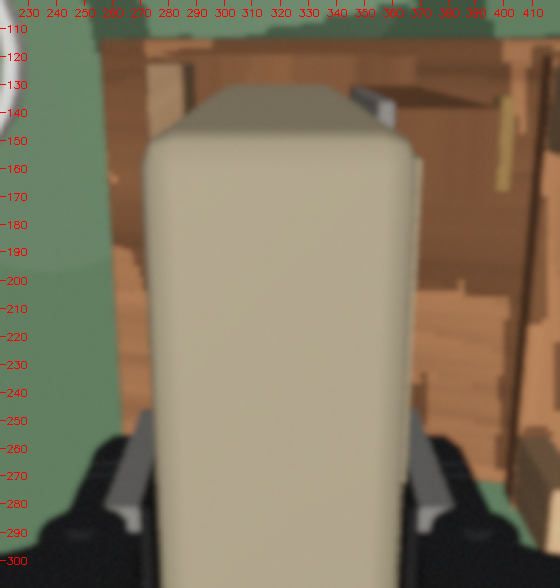

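Emit:
carry_out(slide=[[0,-1,-0.5],[0,-2,-0.5],[0,-2,0],[0,-2,0],[0,-2,0],[0,-1,0],[0,0,0]], rot=[[0,0,0],[0,0,0],[0,0,0],[0,0,0],[0,0,0],[0,0,0],[0,0,0]])

```text
clock: 7.78
tcp_pos: [0.5079, -0.0129, 0.1611]
eef_rot: [-1.833, 0.004, -0.099]
force: [-0.3, -1.1, -3.2]
width: 0.0374
```

```bash
python3 -c "
from h import *
st()"
```

```text
7.78 tcp [ 0.5079 -0.0129  0.1611] rpy [-105.      0.21   -5.67] w 37.4
 F slot xyz [-0.23 -0.27 -3.39] tau tool [ 0.34  0.02 -0.03]
```

Emit:
carry_out(slide=[[0,-0.5,0],[0,-0.5,0],[0,-0.5,0]], rot=[[0,0,0],[0,0,0],[0,0,0]])

```text
clock: 8.15
tcp_pos: [0.5078, -0.0126, 0.1624]
eef_rot: [-1.833, 0.004, -0.099]
force: [0.2, 0.1, -3.6]
width: 0.0373
```

Emit:
carry_out(slide=[[0,-0.5,0],[0,-0.5,0]], rot=[[0,0,0],[0,0,0]])

```text
clock: 8.4
tcp_pos: [0.5079, -0.0123, 0.1634]
eef_rot: [-1.833, 0.004, -0.099]
force: [-0.3, -0.0, -3.9]
width: 0.0377
```

Emit:
carry_out(slide=[[0,-0.5,0],[0,-0.5,0]], rot=[[0,0,0],[0,0,0]])

```text
clock: 8.65
tcp_pos: [0.5079, -0.0121, 0.1644]
eef_rot: [-1.833, 0.004, -0.099]
force: [0.7, 0.8, -3.7]
width: 0.0374
```

Emit:
carry_out(slide=[[0,-0.5,0],[0,-0.5,0]], rot=[[0,0,0],[0,0,0]])

```text
clock: 8.9
tcp_pos: [0.5079, -0.0118, 0.1653]
eef_rot: [-1.833, 0.004, -0.099]
force: [-0.2, 0.2, -3.2]
width: 0.0372
```

Emit:
carry_out(slide=[[0,-0.5,0],[0,-0.5,0]], rot=[[0,0,0],[0,0,0]])

```text
clock: 9.15
tcp_pos: [0.5079, -0.0115, 0.1663]
eef_rot: [-1.833, 0.004, -0.099]
force: [-0.2, -0.5, -5.3]
width: 0.0373
```

Emit:
carry_out(slide=[[0,0,0]], rot=[[0,0,0]])

```text
clock: 9.28
tcp_pos: [0.508, -0.0116, 0.1663]
eef_rot: [-1.833, 0.004, -0.099]
force: [0.3, -0.6, -5.4]
width: 0.0376
```

Emit:
carry_out(slide=[[0,-0.3,0],[0,0,0]], rot=[[0,0,0],[0,0,0]])

```text
clock: 9.52
tcp_pos: [0.5079, -0.0115, 0.1665]
eef_rot: [-1.833, 0.004, -0.099]
force: [0.0, 0.2, -4.1]
width: 0.037
```

Emit:
carry_out(slide=[[0,-0.5,0],[0,-0.3,0]], rot=[[0,0,0],[0,0,0]])

```text
clock: 9.78
tcp_pos: [0.508, -0.0113, 0.1674]
eef_rot: [-1.833, 0.004, -0.099]
force: [-0.2, -0.0, -3.0]
width: 0.0374
```

Emit:
carry_out(slide=[[0,-0.5,0],[0,-0.5,0]], rot=[[0,0,0],[0,0,0]])

```text
clock: 10.02
tcp_pos: [0.508, -0.011, 0.1683]
eef_rot: [-1.833, 0.004, -0.099]
force: [-0.2, 0.2, -3.5]
width: 0.0374
```

Emit:
carry_out(slide=[[0,-0.5,0],[0,-0.5,0]], rot=[[0,0,0],[0,0,0]])

```text
clock: 10.28
tcp_pos: [0.508, -0.0108, 0.1693]
eef_rot: [-1.833, 0.004, -0.099]
force: [-0.8, 0.3, -3.8]
width: 0.0376
```

Emit:
carry_out(slide=[[0,-0.5,0],[0,-0.5,0]], rot=[[0,0,0],[0,0,0]])

```text
clock: 10.52
tcp_pos: [0.5081, -0.0105, 0.1703]
eef_rot: [-1.833, 0.004, -0.099]
force: [-0.2, -0.5, -4.2]
width: 0.0378
```

Emit:
carry_out(slide=[[0,-0.5,0],[0,-0.5,0]], rot=[[0,0,0],[0,0,0]])

```text
clock: 10.78
tcp_pos: [0.5081, -0.0103, 0.1712]
eef_rot: [-1.833, 0.004, -0.099]
force: [-0.8, -0.2, -3.7]
width: 0.0373
```

Emit:
carry_out(slide=[[0,-0.5,0],[0,-0.5,0]], rot=[[0,0,0],[0,0,0]])

```text
clock: 11.02
tcp_pos: [0.5079, -0.0101, 0.1716]
eef_rot: [-1.833, 0.004, -0.099]
force: [3.1, -1.4, -11.8]
width: 0.0372
```

Emit:
carry_out(slide=[[0,0,0]], rot=[[0,0,0]])

```text
clock: 11.15
tcp_pos: [0.5079, -0.0101, 0.1715]
eef_rot: [-1.833, 0.004, -0.099]
force: [1.9, -0.4, -11.0]
width: 0.0374
```

```bash
python3 -c "
from h import *
st()"
```

```text
11.15 tcp [ 0.5079 -0.0101  0.1715] rpy [-105.01    0.25   -5.68] w 37.4
 F slot xyz [  1.97   2.6  -10.69] tau tool [ 0.31  0.05 -0.62]
```

```bash
cat > clr.py <<'E'
import numpy as np
# housing outline 2D (y,z) in initial slot axes relative underside centre; hook pieces
def seg(poly,n=60):
    o=[]
    for a,b in zip(poly,np.roll(poly,-1,0)): o.append(a+(b-a)*np.linspace(0,1,n,endpoint=False)[:,None])
    return np.vstack(o)
case=seg(np.array([[-19,0],[19,0],[19,155],[-19,155.]]))
hook=seg(np.array([[19,77],[28,77],[28,42],[25,42],[25,73],[19,73.]]),40)
def sd(P,x0,x1,z0,z1):
    dx=np.maximum(x0-P[:,0],P[:,0]-x1);dz=np.maximum(z0-P[:,1],P[:,1]-z1)
    return np.where((dx<0)&(dz<0),np.maximum(dx,dz),np.hypot(np.maximum(dx,0),np.maximum(dz,0))).min()
def run(fwd,s,draw,lift,dz=0,prof=1.0,n=19):
    out=[]
    piv=np.array([24,59.5])
    for k in range(n):
        u=k/(n-1);th=np.radians(18*u);c,si=np.cos(th),np.sin(th)
        M=np.array([[c,-si],[si,c]])
        t=np.array([-fwd-draw*u**prof,dz*u])
        H=(hook-piv)@M.T+piv+t;C=(case-piv)@M.T+piv+t
        wt=77+s;wb=wt-37.5
        hk=min(sd(H,19,22,wt,200-lift),sd(H,19,22,-lift,wb))
        # case vs plate full, vs lip
        pl=min(sd(C,19,22,-lift,wb),sd(C,19,22,wt,115.5-lift));lip=sd(C,-60,-26,-lift,34-lift);seat=C[:,1].min()+lift
        out.append((hk,pl,lip,seat))
    o=np.array(out);return o.min(0).round(2),o.argmin(0),o[-1].round(2)
for fwd in(0.5,1,1.5):
  for s in(0.8,1.2,1.6):
    for draw in(16.5,17.5,18.5,19.5):
        print(fwd,s,draw,*run(fwd,s,draw,20.5))
E
python3 clr.py
```

```text
0.5 0.8 16.5 [ 0.45 -1.47  2.6  10.12] [ 7 17 18 18] [ 4.71 -1.37  2.6  10.12]
0.5 0.8 17.5 [ 0.48 -0.63  1.66 10.12] [ 6 18 18 18] [ 5.36 -0.63  1.66 10.12]
0.5 0.8 18.5 [ 0.48  0.35  0.86 10.12] [ 6 14 18 18] [ 6.11  0.37  0.86 10.12]
0.5 0.8 19.5 [ 0.48  0.5   0.31 10.12] [ 6  0 18 18] [ 6.92  1.37  0.31 10.12]
0.5 1.2 16.5 [ 0.85 -1.47  2.6  10.12] [ 7 17 18 18] [ 4.39 -1.37  2.6  10.12]
0.5 1.2 17.5 [ 0.88 -0.63  1.66 10.12] [ 6 18 18 18] [ 5.09 -0.63  1.66 10.12]
0.5 1.2 18.5 [ 0.88  0.35  0.86 10.12] [ 6 14 18 18] [ 5.87  0.37  0.86 10.12]
0.5 1.2 19.5 [ 0.88  0.5   0.31 10.12] [ 6  0 18 18] [ 6.71  1.37  0.31 10.12]
0.5 1.6 16.5 [ 1.01 -1.47  2.6  10.12] [ 4 17 18 18] [ 4.09 -1.37  2.6  10.12]
0.5 1.6 17.5 [ 1.01 -0.63  1.66 10.12] [ 4 18 18 18] [ 4.83 -0.63  1.66 10.12]
0.5 1.6 18.5 [ 1.01  0.35  0.86 10.12] [ 4 14 18 18] [ 5.65  0.37  0.86 10.12]
0.5 1.6 19.5 [ 0.99  0.5   0.31 10.12] [ 3  0 18 18] [ 6.52  1.37  0.31 10.12]
1 0.8 16.5 [ 0.48 -1.13  2.12 10.12] [ 6 18 18 18] [ 5.02 -1.13  2.12 10.12]
1 0.8 17.5 [ 0.48 -0.13  1.22 10.12] [ 6 18 18 18] [ 5.72 -0.13  1.22 10.12
[... 1019 characters left out ...]
.5 [ 0.52  1.5  -0.69 10.12] [ 5  0 18 18] [ 7.78  2.37 -0.69 10.12]
1.5 1.2 16.5 [ 0.88 -0.63  1.66 10.12] [ 6 18 18 18] [ 5.09 -0.63  1.66 10.12]
1.5 1.2 17.5 [ 0.9   0.37  0.86 10.12] [ 6 18 18 18] [ 5.87  0.37  0.86 10.12]
1.5 1.2 18.5 [ 0.92  1.35  0.31 10.12] [ 5 14 18 18] [ 6.71  1.37  0.31 10.12]
1.5 1.2 19.5 [ 0.92  1.5  -0.69 10.12] [ 5  0 18 18] [ 7.59  2.37 -0.69 10.12]
1.5 1.6 16.5 [ 0.98 -0.63  1.66 10.12] [ 3 18 18 18] [ 4.83 -0.63  1.66 10.12]
1.5 1.6 17.5 [ 0.96  0.37  0.86 10.12] [ 2 18 18 18] [ 5.65  0.37  0.86 10.12]
1.5 1.6 18.5 [ 0.95  1.35  0.31 10.12] [ 2 14 18 18] [ 6.52  1.37  0.31 10.12]
1.5 1.6 19.5 [ 0.95  1.5  -0.69 10.12] [ 2  0 18 18] [ 7.42  2.37 -0.69 10.12]
```

```bash
cat > clr2.py <<'E'
from clr import *
E
sed -i '/^for fwd/,$d' clr.py
cat >> clr2.py <<'E'
piv=np.array([24,59.5]);lift=20.5
best=[]
for thd in np.arange(10,20,1.):
  for d in np.arange(10,22,.5):
    th=np.radians(thd);c,si=np.cos(th),np.sin(th);M=np.array([[c,-si],[si,c]])
    m=[]
    for up in np.arange(0,46,3):
        t=np.array([-d,up]);H=(hook-piv)@M.T+piv+t;C=(case-piv)@M.T+piv+t
        m.append((19-H[:,0].max(),sd(C,19,22,-lift,115.5-lift),sd(C,-60,-26,-lift,34-lift)))
    m=np.array(m).min(0);best.append((m.min(),thd,d,*m.round(2)))
for b in sorted(best,reverse=True)[:10]: print(b)
E
python3 clr2.py
```

```text
(np.float64(1.5135571618693433), np.float64(12.0), np.float64(14.5), np.float64(1.95), np.float64(2.02), np.float64(1.51))
(np.float64(1.4872625904662087), np.float64(13.0), np.float64(15.0), np.float64(2.17), np.float64(1.49), np.float64(1.61))
(np.float64(1.4489550077539874), np.float64(12.0), np.float64(14.0), np.float64(1.45), np.float64(1.52), np.float64(2.01))
(np.float64(1.2588905499327507), np.float64(13.0), np.float64(15.5), np.float64(2.67), np.float64(1.99), np.float64(1.26))
(np.float64(1.2343338471198102), np.float64(11.0), np.float64(13.5), np.float64(1.23), np.float64(2.06), np.float64(1.7))
(np.float64(1.1997804322062748), np.float64(11.0), np.float64(14.0), np.float64(1.73), np.float64(2.56), np.float64(1.2))
(np.float64(1.1296029831022478), np.float64(14.0), np.float64(16.0), np.float64(2.89), np.float64(1.46), np.float64(1.13))
(np.float64(1.0219258787798893), np.float64(10.0), np.float64(13.0), np.float64(1.02), np.float64(2.59), np.float64(1.43))
(np.float64(1.0135571618693433), np.float64(12.0), np.float64(15.0), np.float64(2.45), np.float64(2.52), np.float64(1.01))
(np.float64(0.9872625904662087), np.float64(13.0), np.float64(14.5), np.float64(1.67), np.float64(0.99), np.float64(2.02))
```

Emit:
carry_out(slide=[[0,1,0],[0,0.7,0],[0,0,0]], rot=[[0,0,0],[0,0,0],[0,0,0]])

```text
clock: 11.52
tcp_pos: [0.5082, -0.0104, 0.1708]
eef_rot: [-1.833, 0.003, -0.099]
force: [0.4, -1.1, -4.2]
width: 0.0375
```

Run:
```python
from h import *
s=st();T=toolT(s)
def swing(T,a0,a1,d,n,dtool=np.array([0,.0723,.024])):
    # pivot hook in tool frame; draw along fixed slot -y
    T=T.copy();P=T[:3,:3]@dtool+T[:3,3];S=[];Q=[]
    for k in range(1,n+1):
        Rn=T[:3,:3]@R.from_rotvec([(a1-a0)/n,0,0],degrees=True).as_matrix();P=P-SY*d/n/1e3
        p=P-Rn@dtool;sl=(T[:3,:3].T@(p-T[:3,3])*1e3);S.append(sl.round(2).tolist());T[:3,:3]=Rn;T[:3,3]=p
    print(S,(a1-a0)/n);print(T[:3,3])
swing(T,0,15,15.6,15)
```

```text
11.53 tcp [ 0.5082 -0.0104  0.1708] rpy [-105.      0.2    -5.68] w 37.5
 F slot xyz [ 0.5   0.02 -4.3 ] tau tool [ 0.37 -0.01 -0.01]
[[-0.0, 0.43, -2.3], [-0.0, 0.41, -2.3], [-0.0, 0.39, -2.3], [-0.0, 0.38, -2.3], [-0.0, 0.36, -2.3], [-0.0, 0.34, -2.29], [-0.0, 0.32, -2.29], [-0.0, 0.3, -2.29], [-0.0, 0.29, -2.29], [-0.0, 0.27, -2.29], [-0.0, 0.25, -2.28], [-0.0, 0.23, -2.28], [-0.0, 0.21, -2.28], [-0.0, 0.2, -2.27], [-0.0, 0.18, -2.27]] 1.0
[ 0.50473097 -0.04481209  0.17108757]
```

Emit:
carry_out(slide=[[0,0.6,0],[0,0.4,-2.3],[0,0.4,-2.3],[0,0.4,-2.3],[0,0.4,-2.3],[0,0,0]], rot=[[0,0,0],[1,0,0],[1,0,0],[1,0,0],[1,0,0],[0,0,0]])

```text
clock: 12.28
tcp_pos: [0.5071, -0.0205, 0.1707]
eef_rot: [-1.762, 0.004, -0.1]
force: [-0.7, -0.3, -4.2]
width: 0.0374
```

```bash
python3 -c "
from h import *
st()"
```

```text
12.28 tcp [ 0.5071 -0.0205  0.1707] rpy [-100.98    0.2    -5.74] w 37.4
 F slot xyz [-0.69  0.74 -4.15] tau tool [ 0.22 -0.02  0.02]
```

Emit:
carry_out(slide=[[0,0.36,-2.3],[0,0.34,-2.3],[0,0.32,-2.3],[0,0.3,-2.3],[0,0.29,-2.3],[0,0,0]], rot=[[1,0,0],[1,0,0],[1,0,0],[1,0,0],[1,0,0],[0,0,0]])

```text
clock: 13.02
tcp_pos: [0.506, -0.0319, 0.1708]
eef_rot: [-1.675, 0.004, -0.1]
force: [0.2, 0.5, -3.8]
width: 0.0376
```

```bash
python3 -c "
from h import *
st()"
```

```text
13.03 tcp [ 0.506  -0.0319  0.1708] rpy [-95.98   0.21  -5.73] w 37.6
 F slot xyz [ 0.11  1.43 -3.54] tau tool [ 0.09 -0.04 -0.02]
```

Emit:
carry_out(slide=[[0,0.27,-2.3],[0,0.25,-2.3],[0,0.23,-2.3],[0,0.2,-2.3],[0,0.2,-2.3],[0,0.2,-2.3],[0,0,0]], rot=[[1,0,0],[1,0,0],[1,0,0],[1,0,0],[1,0,0],[1,0,0],[0,0,0]])

```text
clock: 13.9
tcp_pos: [0.5046, -0.0457, 0.1702]
eef_rot: [-1.57, 0.004, -0.1]
force: [0.3, -0.0, -3.8]
width: 0.0372
```

```bash
python3 -c "
from h import *
s=st();T=toolT(s);g=T.copy();g[:3,3]+=SZ*.048
g2=g.copy();g2[2,3]+=.10
snap('wrist','w7');p=snap('side','s7');zoom(p,270,100,150,120,4.5,'s7z')
plan(T,[(g,5),(g2,50)])
"
```

```text
13.9 tcp [ 0.5046 -0.0457  0.1702] rpy [-89.98   0.22  -5.73] w 37.2
 F slot xyz [ 0.32  1.   -3.71] tau tool [0.   0.1  0.02]
slide [[-0.0, -4.6, 1.2], [-0.0, -4.7, 1.3], [-0.1, -4.6, 1.2], [0.0, -4.6, 1.3], [0.0, -4.7, 1.2], [-0.0, -4.6, 1.3], [-0.0, -4.7, 1.2], [-0.0, -4.6, 1.3], [-0.1, -4.6, 1.2], [0.0, -4.7, 1.2], '|', [-0.2, -50.0, 0.0], [-0.2, -50.0, 0.1], '|']
rot [[0.0, 0.0, 0.0], [0.0, 0.0, 0.0], [0.0, 0.0, 0.0], [0.0, 0.0, 0.0], [0.0, 0.0, 0.0], [0.0, 0.0, 0.0], [0.0, 0.0, 0.0], [0.0, 0.0, 0.0], [0.0, 0.0, 0.0], [0.0, 0.0, 0.0], [0.0, 0.0, 0.0], [0.0, 0.0, 0.0]] 12
```

View pics/s7z.png

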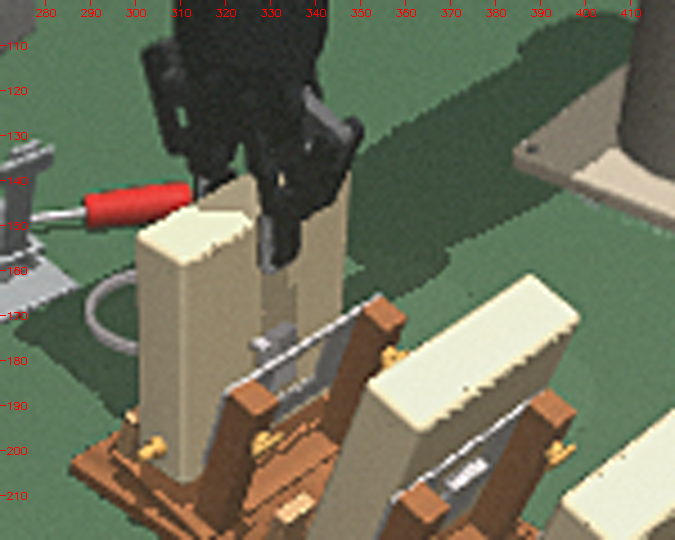

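Emit:
carry_out(slide=[[0,-3,0.8],[0,-4,1.1],[0,-4,1.1],[0,-4,1.1],[0,0,0]], rot=[[0,0,0],[0,0,0],[0,0,0],[0,0,0],[0,0,0]])

```text
clock: 14.62
tcp_pos: [0.5054, -0.0411, 0.1858]
eef_rot: [-1.571, 0.003, -0.099]
force: [-0.0, -0.0, -2.9]
width: 0.0375
```

Emit:
carry_out(slide=[[0,-6,1.6],[0,-6,1.6],[0,-6,1.6],[0,-7,1.9],[0,-7,1.9],[0,-30,0],[0,-50,0],[0,-40,0]], rot=[[0,0,0],[0,0,0],[0,0,0],[0,0,0],[0,0,0],[0,0,0],[0,0,0],[0,0,0]])

```text
clock: 15.62
tcp_pos: [0.5066, -0.0325, 0.3396]
eef_rot: [-1.571, 0.003, -0.099]
force: [0.7, 0.4, -3.6]
width: 0.0374
```

Run:
```python
from h import *
st()
import tri
w1,w2,w3=[load(f+'.pkl') for f in('w1','w2','w3')]
from tri import tri as t
Ts=np.linalg.inv(rackT(*load('fit.pkl')[1][:3]))
def rep(n,o):
    X,e=t([ray(p,np.array(uv)-.5) for p,uv in o]);Y=tf(Ts,X)[0]; l=LEAN.T@(Y-[0,0,.028]);print(n,'stand',(Y*1e3).round(1),'lean',(l*1e3).round(1),np.round(e,1))
rep('bar -x L',[(w2,(356,193.5)),(w3,(140,179.3))])
rep('bar -x R',[(w2,(360.5,195)),(w3,(145,179.5))])
rep('bar +x L',[(w2,(352.5,291)),(w3,(145.7,271))])
rep('bar +x R',[(w2,(356.3,291.3)),(w3,(150,271))])
rep('upr +x in',[(w2,(347,274)),(w3,(137.7,254.3))])
rep('upr +x out',[(w2,(346,289)),(w3,(138.7,268))])
zoom(load('side0.pkl'),220,125,75,65,8,'stz')
```

```text
15.62 tcp [ 0.5066 -0.0325  0.3396] rpy [-90.01   0.14  -5.67] w 37.4
 F slot xyz [ 0.63  1.38 -3.31] tau tool [-0.03  0.06 -0.03]
F- [ 0.4441 -0.0211  0.1778] [1.5 1.2 2.5]
  wrist only [ 0.4433 -0.0201  0.1782]
B- [0.4478 0.014  0.1693] [1.4 1.6 2.9]
  wrist only [0.4467 0.0149 0.1705]
F+ [ 0.5715 -0.0331  0.1789] [0.9 1.  1.4]
  wrist only [ 0.5702 -0.0327  0.1802]
B+ [0.5758 0.0018 0.1698] [1.7 1.8 3.5]
  wrist only [0.5745 0.0031 0.1702]
[[ 0.4434 -0.0195  0.1773]
 [ 0.447   0.017   0.1675]
 [ 0.5727 -0.0324  0.1773]
 [ 0.5764  0.0041  0.1675]]
bar -x L stand [-64.9  54.2 107.8] lean [-64.9  31.7  91.1] [0.9 0.9]
bar -x R stand [-63.9  59.7 106.7] lean [-63.9  37.3  91.5] [0.1 0.1]
bar +x L stand [ 65.9  54.6 110.3] lean [65.9 31.5 93.6] [0.2 0.2]
bar +x R stand [ 66.5  59.8 109.2] lean [66.5 36.7 93.9] [0.2 0.2]
upr +x in stand [ 40.   46.4 111.9] lean [40.  23.1 93.1] [0.4 0.4]
upr +x out stand [ 61.8  45.9 111.4] lean [61.8 22.7 92.4] [0. 0.]
```

View pics/stz.png

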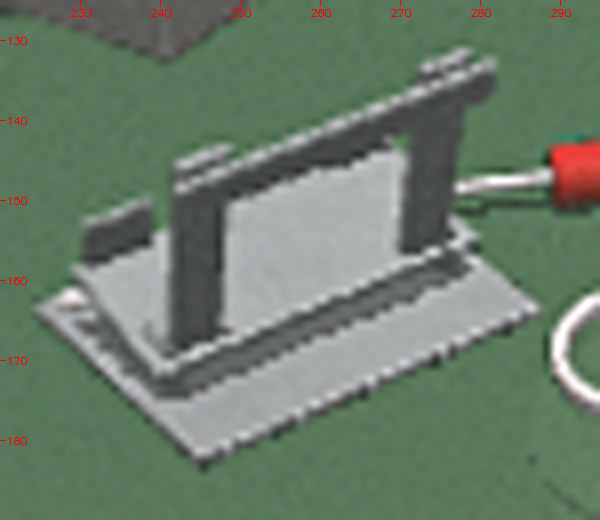

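```bash
cat >> h.py <<'E'
def standpose(y,z,x=-1.2,roll=-105,fit='fit.pkl',dyaw=0):
    q=load(fit)[1];t=rackT(*q[:3])
    P=tf(t,LEAN@np.array([x,y,z])/1e3+[0,0,.028])[0]
    return goalT(P,roll,np.degrees(q[2])+dyaw)
E
python3 - <<'E'
from h import *
from cell import state
T=toolT(state())
A=standpose(-.5,241.8);print(A[:3,3])
plan(T,[A],vmax=40)
E
```

```text
[ 0.49751852 -0.26282148  0.26169027]
slide [[2.0, 11.1, -32.9], [2.5, 12.3, -32.4], [3.1, 13.6, -31.8], [3.5, 14.7, -31.3], [4.1, 15.9, -30.6], [4.6, 16.9, -30.0], [5.1, 18.1, -29.3], '|']
rot [[-2.1, 0.9, 0.1], [-2.2, 0.9, 0.1], [-2.1, 0.9, 0.1], [-2.2, 0.9, 0.1], [-2.1, 0.9, 0.1], [-2.1, 0.9, 0.1], [-2.2, 0.9, 0.1]] 7
```

Emit:
carry_out(slide=[[2,11,-33],[2.5,12.3,-32.4],[3,13.6,-31.8],[3.5,14.7,-31.3],[4.1,15.9,-30.6],[4.6,17,-30],[5.1,18,-29.3],[0,0,0]], rot=[[-2.1,0.9,0.1],[-2.2,0.9,0.1],[-2.1,0.9,0.1],[-2.2,0.9,0.1],[-2.1,0.9,0.1],[-2.1,0.9,0.1],[-2.2,0.9,0.1],[0,0,0]])

```text
clock: 16.62
tcp_pos: [0.496, -0.265, 0.2572]
eef_rot: [-1.834, 0.005, -0.212]
force: [0.1, 0.1, -3.9]
width: 0.0375
```

Emit:
carry_out(slide=[[0,0,0],[0,0,0],[0,0,0]], rot=[[0,0,0],[0,0,0],[0,0,0]])

```text
clock: 17.0
tcp_pos: [0.4975, -0.2627, 0.2599]
eef_rot: [-1.833, 0.001, -0.209]
force: [0.3, 0.5, -3.4]
width: 0.0373
```

Run:
```python
from h import *
s=st();T=toolT(s);A=standpose(-.5,241.8)
print('err tool mm',(T[:3,:3].T@(A[:3,3]-T[:3,3])*1e3).round(2), R.from_matrix(T[:3,:3].T@A[:3,:3]).as_rotvec(degrees=True).round(2))
p=snap('wrist','w8');t=snap('top','t8');q=snap('side','s8')
zoom(q,190,70,150,130,4.5,'s8z');zoom(t,370,170,120,120,4.5,'t8z')
```

```text
17.0 tcp [ 0.4975 -0.2627  0.2599] rpy [-1.0504e+02  4.0000e-02 -1.1960e+01] w 37.3
 F slot xyz [ 0.27  1.4  -3.13] tau tool [ 0.33 -0.04 -0.02]
err tool mm [ 0.   -1.67 -0.6 ] [ 0.04  0.02 -0.04]
```

View pics/w8.png

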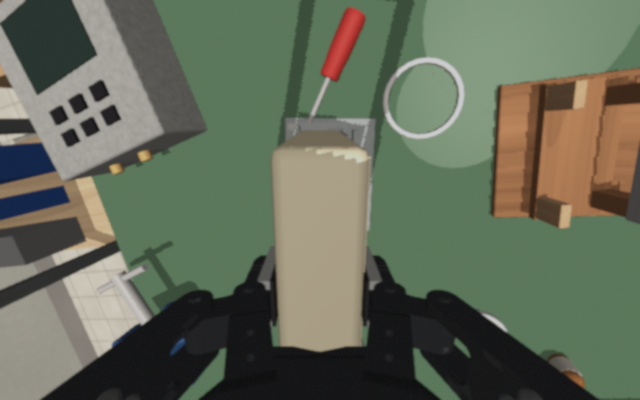

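View pics/s8z.png

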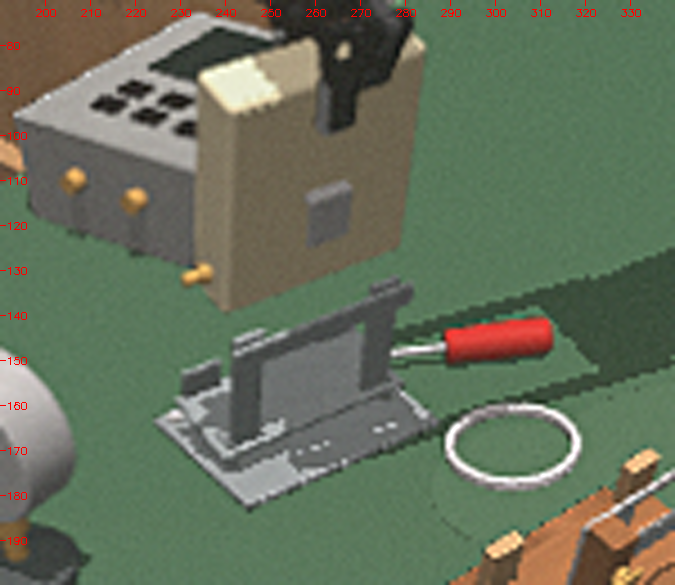

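Run:
```python
from h import *
w8=load('w8.pkl');T=w8['T_tool'];q=load('s8.pkl')
def hb(d,dx):  # housing corners in tool frame: x=dx+..., y tool = d - z
    B=box(-.065,.065,-.019,.019,0,.155);return tf(T,np.c_[B[:,0]+dx,d-B[:,2],B[:,1]])
for i,d in enumerate((.1318,)):
    x0,y0,w,h,sc=190,70,150,130,4.5
    c=cv2.resize(q['color'][y0:y0+h,x0:x0+w,::-1],None,fx=sc,fy=sc,interpolation=cv2.INTER_CUBIC)
    wire(c,q,hb(d,.0012),(0,0,255),sc,(x0-.5,y0-.5))
    cv2.imwrite('pics/s8o.png',c)
```

```text
(no output)
```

View pics/s8o.png

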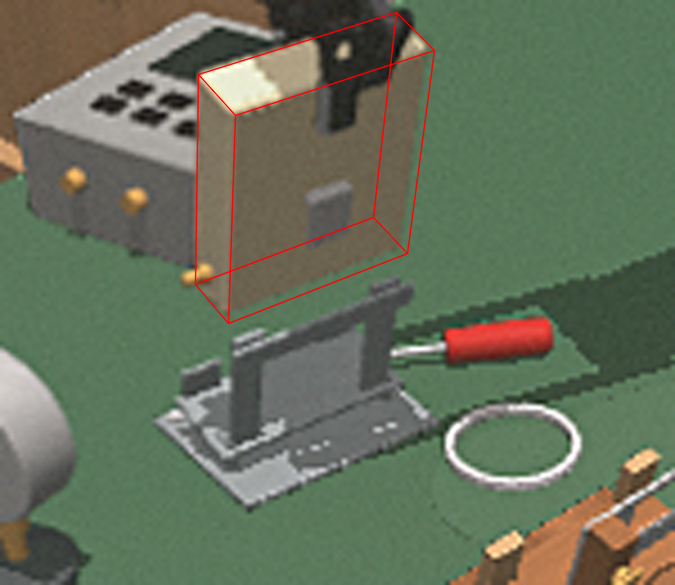

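Emit:
carry_out(slide=[[0,20,-0.3],[0,20,-0.3],[0,10,0],[0,0,0],[0,0,0]], rot=[[0,0,0],[0,0,0],[0,0,0],[0,0,0],[0,0,0]])

```text
clock: 17.77
tcp_pos: [0.4946, -0.2764, 0.2117]
eef_rot: [-1.833, 0.001, -0.209]
force: [0.9, 0.3, -4.0]
width: 0.0373
```

Run:
```python
from h import *
s=st();T=toolT(s);A=standpose(-.5,191.8)
print('err tool mm',(T[:3,:3].T@(A[:3,3]-T[:3,3])*1e3).round(2), R.from_matrix(T[:3,:3].T@A[:3,:3]).as_rotvec(degrees=True).round(2))
q=snap('side','s9');t=snap('top','t9')
zoom(q,210,80,110,110,5.4,'s9z');zoom(t,380,180,110,110,5.4,'t9z')
```

```text
17.77 tcp [ 0.4946 -0.2764  0.2117] rpy [-1.0504e+02  5.0000e-02 -1.2000e+01] w 37.3
 F slot xyz [ 0.84  1.42 -3.79] tau tool [ 0.33  0.03 -0.02]
err tool mm [ 0.05 -1.84  0.5 ] [ 0.04 -0.02 -0.06]
```

View pics/s9z.png

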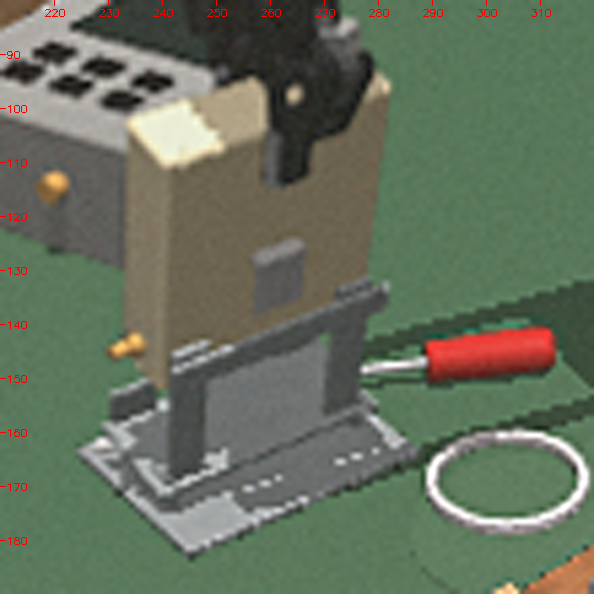

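View pics/t9z.png

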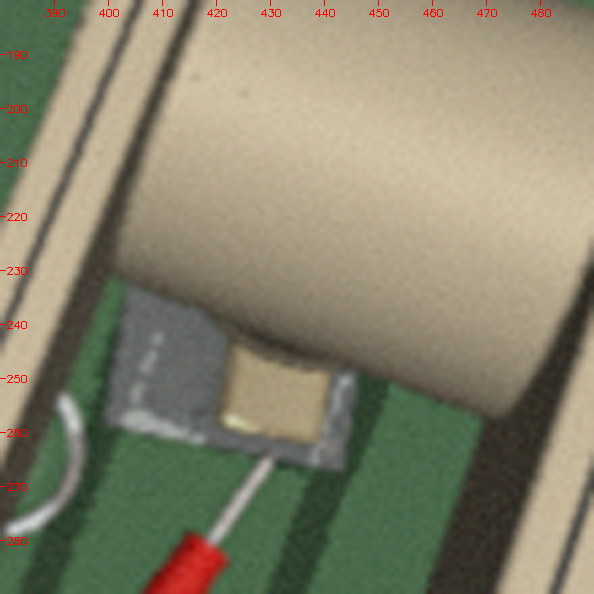

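Emit:
carry_out(slide=[[0,4,0.3],[0,4,0.2],[0,4,0],[0,4,0]], rot=[[0,0,0],[0,0,0],[0,0,0],[0,0,0]])

```text
clock: 18.38
tcp_pos: [0.4934, -0.2799, 0.1953]
eef_rot: [-1.833, 0.002, -0.209]
force: [-0.1, -0.5, -4.3]
width: 0.0373
```

Emit:
carry_out(slide=[[0,5,0],[0,5,0],[0,5,0],[0,5,0]], rot=[[0,0,0],[0,0,0],[0,0,0],[0,0,0]])

```text
clock: 18.88
tcp_pos: [0.4924, -0.285, 0.1761]
eef_rot: [-1.833, 0.002, -0.209]
force: [-0.1, -0.2, -4.3]
width: 0.0375
```

Emit:
carry_out(slide=[[0,4,0],[0,3,0],[0,3,0],[0,3,0]], rot=[[0,0,0],[0,0,0],[0,0,0],[0,0,0]])

```text
clock: 19.38
tcp_pos: [0.4918, -0.2883, 0.1637]
eef_rot: [-1.833, 0.001, -0.209]
force: [-0.1, 0.5, -3.2]
width: 0.037
```

Run:
```python
from h import *
s=st();T=toolT(s);A=standpose(-.5,131.8)
print('err tool mm',(T[:3,:3].T@(A[:3,3]-T[:3,3])*1e3).round(2), R.from_matrix(T[:3,:3].T@A[:3,:3]).as_rotvec(degrees=True).round(2))
q=snap('side','s10');zoom(q,210,90,110,110,5.4,'s10z')
```

```text
19.38 tcp [ 0.4918 -0.2883  0.1637] rpy [-1.0504e+02  8.0000e-02 -1.1990e+01] w 37.0
 F slot xyz [-0.19  1.24 -2.94] tau tool [ 0.32 -0.07 -0.01]
err tool mm [ 0.37  8.64 -0.16] [ 0.04 -0.01 -0.08]
```

View pics/s10z.png

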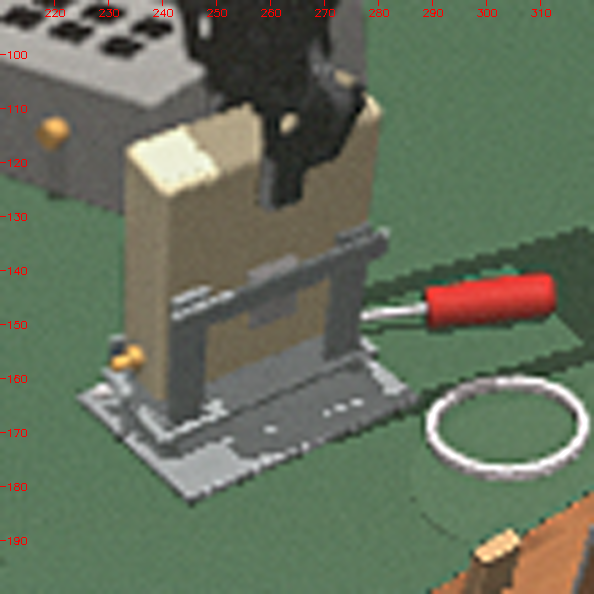

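Emit:
carry_out(slide=[[0,1,0],[0,1,0],[0,1,0],[0,1,0]], rot=[[0,0,0],[0,0,0],[0,0,0],[0,0,0]])

```text
clock: 19.92
tcp_pos: [0.4915, -0.2892, 0.16]
eef_rot: [-1.833, 0.001, -0.209]
force: [-0.3, -0.6, -4.1]
width: 0.0374
```

Emit:
carry_out(slide=[[0,0.7,0],[0,0.7,0],[0,0.6,0]], rot=[[0,0,0],[0,0,0],[0,0,0]])

```text
clock: 20.3
tcp_pos: [0.4914, -0.2897, 0.158]
eef_rot: [-1.833, 0.002, -0.209]
force: [-0.1, 0.6, -4.7]
width: 0.0373
```

Emit:
carry_out(slide=[[0,0.5,0],[0,0.5,0]], rot=[[0,0,0],[0,0,0]])

```text
clock: 20.55
tcp_pos: [0.4913, -0.29, 0.1571]
eef_rot: [-1.833, 0.002, -0.209]
force: [0.2, -0.3, -4.1]
width: 0.0372
```

Emit:
carry_out(slide=[[0,0.5,0],[0,0.5,0]], rot=[[0,0,0],[0,0,0]])

```text
clock: 20.8
tcp_pos: [0.4913, -0.2902, 0.1561]
eef_rot: [-1.833, 0.002, -0.209]
force: [-0.6, -0.1, -4.7]
width: 0.0372
```

Emit:
carry_out(slide=[[0,0.5,0],[0,0.5,0]], rot=[[0,0,0],[0,0,0]])

```text
clock: 21.05
tcp_pos: [0.4912, -0.2905, 0.1551]
eef_rot: [-1.833, 0.002, -0.209]
force: [0.8, -0.6, -4.3]
width: 0.0374
```

Emit:
carry_out(slide=[[0,0.5,0],[0,0.5,0]], rot=[[0,0,0],[0,0,0]])

```text
clock: 21.3
tcp_pos: [0.4911, -0.2907, 0.1541]
eef_rot: [-1.833, 0.002, -0.209]
force: [-0.5, 0.2, -3.5]
width: 0.0376
```

Emit:
carry_out(slide=[[0,0.5,0],[0,0.5,0]], rot=[[0,0,0],[0,0,0]])

```text
clock: 21.55
tcp_pos: [0.4913, -0.291, 0.1537]
eef_rot: [-1.833, 0.001, -0.209]
force: [-0.9, 2.3, 2.8]
width: 0.0375
```

Emit:
carry_out(slide=[[0,-0.3,1],[0,0,1],[0,0,1],[0,0,0]], rot=[[0,0,0],[0,0,0],[0,0,0],[0,0,0]])

```text
clock: 22.05
tcp_pos: [0.4919, -0.2881, 0.153]
eef_rot: [-1.833, 0.001, -0.209]
force: [0.7, -0.1, -0.4]
width: 0.0376
```

```bash
python3 -c "
from h import *
st()"
```

```text
22.05 tcp [ 0.4919 -0.2881  0.153 ] rpy [-1.0505e+02  7.0000e-02 -1.1990e+01] w 37.6
 F slot xyz [ 0.72  0.06 -0.42] tau tool [ 0.02 -0.11  0.09]
```

Emit:
carry_out(slide=[[0,0,0.5],[0,0,0.5],[0,0,0]], rot=[[0,0,0],[0,0,0],[0,0,0]])

```text
clock: 22.42
tcp_pos: [0.492, -0.2875, 0.1528]
eef_rot: [-1.834, 0.001, -0.21]
force: [0.4, -3.1, 1.7]
width: 0.0373
```

```bash
python3 -c "
from h import *
st()"
```

```text
22.43 tcp [ 0.492  -0.2875  0.1528] rpy [-1.0507e+02  7.0000e-02 -1.2000e+01] w 37.3
 F slot xyz [ 0.7  -3.38  0.9 ] tau tool [-0.59 -0.01  0.14]
```

Emit:
carry_out(slide=[[0,0,0.5],[0,0,0]], rot=[[0,0,0],[0,0,0]])

```text
clock: 22.68
tcp_pos: [0.492, -0.2874, 0.1528]
eef_rot: [-1.834, 0.001, -0.21]
force: [-1.0, -5.5, 2.1]
width: 0.0374
```

```bash
python3 -c "
from h import *
s=st();T=toolT(s);A=standpose(4,131.8)
print('err tool mm',(T[:3,:3].T@(A[:3,3]-T[:3,3])*1e3).round(2), R.from_matrix(T[:3,:3].T@A[:3,:3]).as_rotvec(degrees=True).round(2))
q=snap('side','s11');zoom(q,210,90,110,110,5.4,'s11z')
"
```

```text
22.68 tcp [ 0.492  -0.2874  0.1528] rpy [-1.051e+02  6.000e-02 -1.202e+01] w 37.4
 F slot xyz [-0.4  -5.9   0.65] tau tool [-1.    0.09  0.14]
err tool mm [ 0.3  -1.72  0.61] [ 0.1  -0.04 -0.07]
```

View pics/s11z.png

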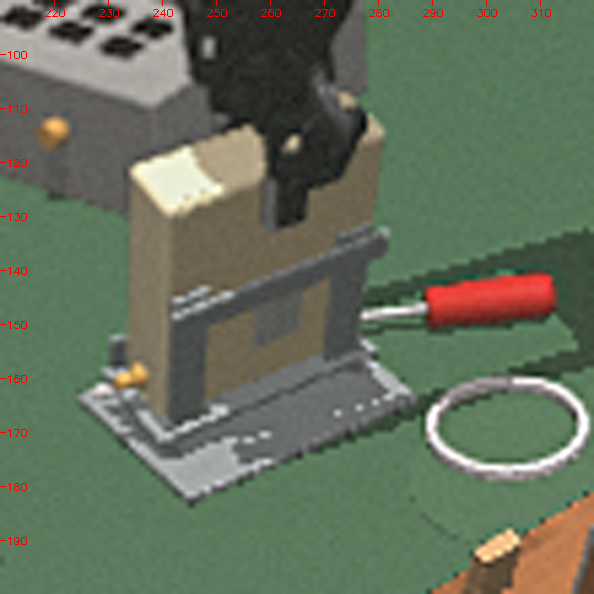

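Emit:
carry_out(slide=[[0,0,-0.4],[0,0,0]], rot=[[0,0,0],[0,0,0]])

```text
clock: 22.98
tcp_pos: [0.492, -0.2874, 0.1527]
eef_rot: [-1.834, 0.001, -0.21]
force: [-1.4, -3.8, 2.0]
width: 0.0374
```

Emit:
carry_out(slide=[[0,0,0],[0,0,0],[0,0,0],[0,0,0]], rot=[[0,0,0],[0,0,0],[0,0,0],[0,0,0]], grip=58)

```text
clock: 23.48
tcp_pos: [0.4919, -0.2868, 0.1523]
eef_rot: [-1.833, 0.002, -0.209]
force: [-0.0, -0.2, 0.0]
width: 0.0579
```

```bash
python3 -c "
from h import *
s=st()
q=snap('side','s12');zoom(q,210,90,110,110,5.4,'s12z');w=snap('wrist','w12');zoom(w,200,90,240,220,2.6,'w12z')
"
```

```text
23.48 tcp [ 0.4919 -0.2868  0.1523] rpy [-1.0502e+02  1.0000e-01 -1.1990e+01] w 57.9
 F slot xyz [ 0.01 -0.19 -0.  ] tau tool [0.14 0.03 0.  ]
```

View pics/s12z.png

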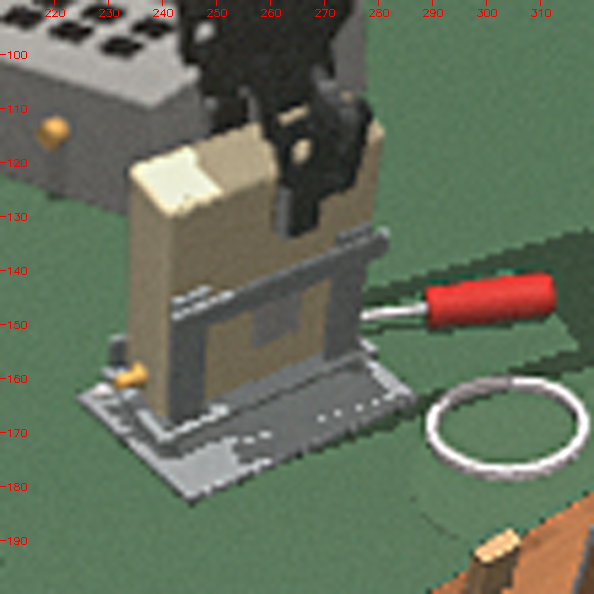

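View pics/w12z.png

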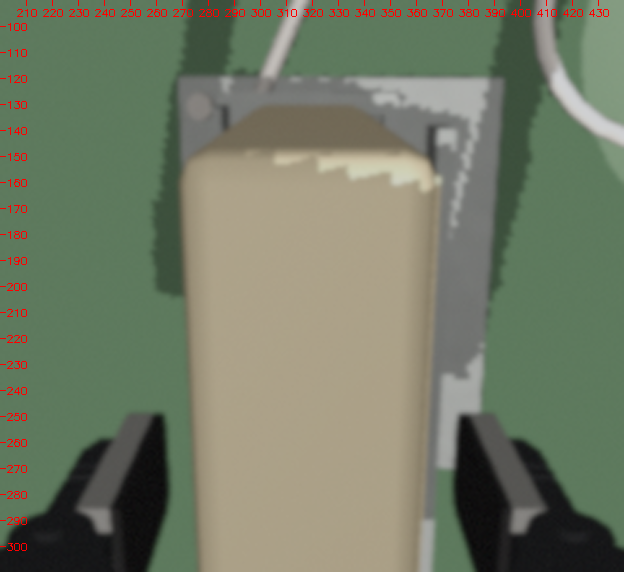

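Emit:
carry_out(slide=[[0,-8,0],[0,-15,0],[0,-20,0],[0,-25,0],[0,-30,0],[0,-40,0],[0,-30,20],[0,0,0]], rot=[[0,0,0],[0,0,0],[0,0,0],[0,0,0],[0,0,0],[0,0,0],[0,0,0],[0,0,0]])

```text
clock: 24.58
tcp_pos: [0.5071, -0.2245, 0.3141]
eef_rot: [-1.834, -0.005, -0.207]
force: [0.9, 0.9, 0.1]
width: 0.0583
```

```bash
cat > chk.py <<'E'
from h import *
s=st()
q=snap('side','s13');t=snap('top','t13');w=snap('wrist','w13')
fx=load('fit.pkl')[1];T=rackT(*fx[:3])
for p,f,reg,sc in((q,'s13o',(200,90,130,120),5),(w,'w13o',(200,60,240,240),2.4)):
    x0,y0,W,H=reg
    c=cv2.resize(p['color'][y0:y0+H,x0:x0+W,::-1],None,fx=sc,fy=sc,interpolation=cv2.INTER_CUBIC)
    wire(c,p,housing(T,0,.028,0,box(-.065,.065,-.015,.023,0,.155)),(0,0,255),sc,(x0-.5,y0-.5))
    cv2.imwrite(f'pics/{f}.png',c)
E
python3 chk.py
```

```text
24.57 tcp [ 0.5071 -0.2245  0.3141] rpy [-105.07   -0.3   -11.87] w 58.3
 F slot xyz [0.84 0.91 0.37] tau tool [ 0.1  -0.08 -0.04]
```

View pics/s13o.png

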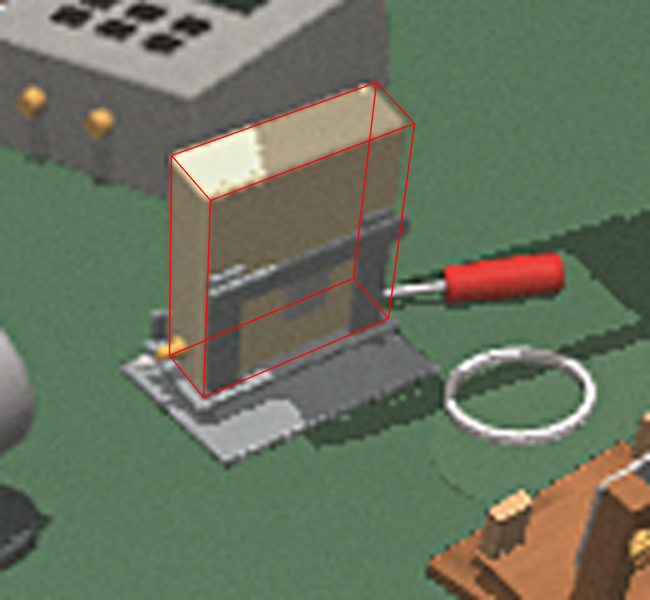

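View pics/w13o.png

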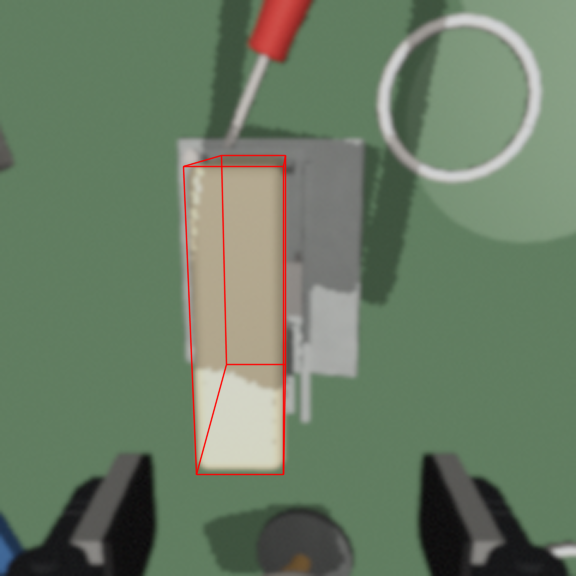

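View pics/s13.png

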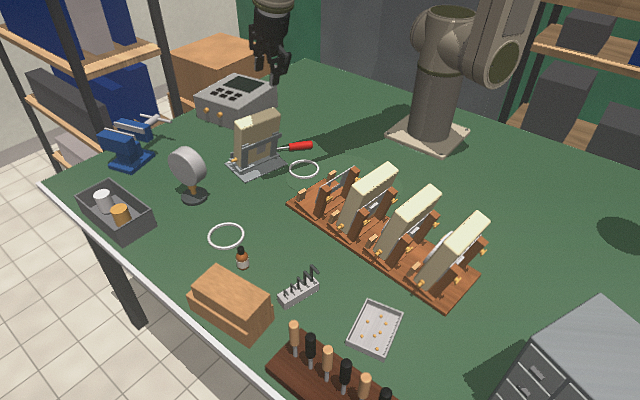

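The housing matches the predicted seated pose to about a pixel in both views. The other housings and the things on the desk are at the same pixels as before, and the gripper is clear.

```bash
python3 -c "
from cell import sign_off
print(sign_off())"
```

```text
the job is handed in; nothing more can be done
None
```

The bare-dial housing, which was in slot 3, is now in the grey stand: on the ledge, leaning on the uprights, dial outward. I handed the job in at about 24.7 s of the 67 s allowed.

- **Lifting out:** The hook met the top of the window after about 20.5 mm of lift. The lift force reading rose from about 4 N to 12 N there, so about 8 N was on the hook. I eased off about 1.2 mm and tilted the housing upright while drawing the hook out, with no contact felt. I then lifted along the lean and straight up.
- **Tilt differed from the notes:** I tilted 15° (upright) instead of the stated 18°, with about 15.6 mm more draw after an initial 1 mm forward shift. My clearance calculation showed more room that way.
- **Placing:** It met the ledge with about 7 N. I slid it back until it met the uprights at about 6 N, then released it.
- **Last checks:** After I withdrew the gripper, the side and wrist pictures matched the predicted seated pose to about a pixel. By eye in the side picture, the other housings and the things on the desk had not moved. The wrist force was near zero.
- **Disagreements:** The picture-based height estimate was about 2 mm off where the ledge was felt, so I went by the felt contact. The housing tops measured about 0.178 m high, not the 0.19 m stated.

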